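# Wedge a steel bench block tight in its wooden clamp board

### The job

Slide the loose jaw of the wooden clamp board by its knob until it holds the steel bench block against the stop, lay the loose wooden wedge flat on the board with its thin end in the mouth of the gap behind the jaw, let go, and tap its butt end in until it is tight. Firm but gentle: a push of about 15 N is right, and over 25 N would overstrain the clamp. Leave the wedge jammed there and the other things on the bench where they are.

Things in the scene. Friction and masses are not known exactly. Their poses are not given: they have to be found in the camera images.
- clamp_board: Fixed pale wooden board, 155 (x) x 200 (y) x 12 mm; origin under its centre, +x away from the robot at yaw 0, +y left. On it, 14 mm high, 90 mm long (board x -17.5 to +72.5 mm), from right to left: stop bar (face to the block at board y = -59 mm; its rubber gives 1 mm at 60 N), steel block, sliding jaw, cheek. Jaw and cheek enclose the wedge gap. The bare board before the gap is 60 mm long.
- gap_mouth (a point): Middle of the wedge gap's mouth (end nearest the robot), jaw shut on the block: board x -17.5, y +47, z 12 mm (board's top); axes as the board's. The gap is on average 32 mm wide here, 18.9 mm at its far end 90 mm on (the wedge's taper), along board x. But the cheek is screwed on in slots: each time the gap is up to 3.5 mm tighter or wider all along. With the jaw back it is far tighter.
- jaw (a joint): Position of the sliding jaw, m: 0 = fully back (left, near the cheek), growing as it moves in board -y towards the block; about 0.015 when it holds the block against the stop. It drags with about 1 N (3 N with the block) and stays where it is left; once the block meets the stop the resistance rises steeply.
- jaw_part: The sliding jaw itself: brown wooden bar 90 mm long (board x), about 24 to 30 mm wide, 14 mm high, its top 26 mm above the table, with the knob on it. Its axes are the board's; its origin is not on the part, use jaw_knob.
- jaw_knob (a point): Point to grip on the jaw's upright dark turned wooden knob: on its axis, 51 mm above the table. The knob is 13 to 14 mm in diameter over its upper 32 mm, flares to 22 mm at its foot (26 mm above the table), and its top is 66 mm above the table. Axes as the board's.
- wedge_center (a point): Centre of the loose dark wooden wedge, 110 mm long, 24 mm high, 60 g, lying flat on the table. In plan it tapers on both sides from 38 mm (butt, at its x = -55 mm) to 22 mm (thin end, x = +55 mm); z up. It jams with its centre anywhere from board x = -28 to +23 mm (y 45 to 49), 14 to 66 mm standing out of the mouth; feel for it: the push rises over 1 to 3 mm, and it stays jammed when let go.
- block_center (a point): Centre of the loose steel bench block, 64 x 64 x 16 mm, 0.5 kg, lying on the board between stop and jaw with a few mm of play; seated, its centre is at board y = -27 mm, 20 mm above the table. Axes as the block's.
- block: The same steel block; origin at the centre of its underside.
- wedge: The same wedge; origin at the centre of its underside, axes as at its centre.
- flux_pot: Bystander: small round pot with a black screw lid, 51 mm diameter, 46 mm high; origin under its centre. Leave it.
- brass_brush: Bystander: wooden brush with brass bristles, 14 x 190 x 25 mm, lying along y; origin under its centre. Leave it.
- needle_file_red: Bystander: thin file with a red handle, 9 x 162 x 9 mm, lying along y; origin under its centre. Leave it.

How it is judged (in metres and radians):
On the way, in this order (a step that is already met when the one before it is completed fails the run):
1. the jaw has been slid up and holds the block against the stop, with the wedge not yet in the gap (value of joint jaw between 0.0135 and 0.0168 m and y of block_center in the frame of clamp_board below -0.0258 m and z of block_center in the frame of clamp_board below 0.0225 m and horizontal distance between wedge_center and gap_mouth above 0.07 m), for 0.1 s.
2. the wedge lies in the gap and has been driven tight: jaw presses on the block with more than 4 N (y of wedge_center in the frame of clamp_board between 0.041 and 0.053 m and x of wedge_center in the frame of clamp_board between -0.034 and 0.03 m and z of wedge_center in the frame of clamp_board below 0.029 m and angle between the x axis of wedge_center and the x axis of clamp_board, either way round below 0.09 rad and contact force between jaw_part and block above 4 N), for 0.2 s.
At the end, for the whole second after the job is handed in: Block flat against the stop (within 1.2 mm), jaw on it (joint 0.0135 to 0.0168); wedge flat in the gap, within 6 mm of board y 47 mm, 0.09 rad of board x, its centre at board x -34 to +30 mm; left alone, it keeps the jaw pressing on the block with over 4 N; block at rest, jaw let go (all of step 2 and value of joint jaw between 0.0135 and 0.0168 m and y of block_center in the frame of clamp_board below -0.0258 m and z of block_center in the frame of clamp_board below 0.0225 m and linear speed of block below 0.01 m/s and contact force between the arm and jaw_part below 0.1 N); the robot touches nothing.
It fails at once if the wedge is overdriven: fingers press on it with more than 30 N when it is already tight (jaw on block over 3 N) (contact force between the fingers and wedge above 30 N and contact force between jaw_part and block above 3 N).
It fails at once if the clamp is overstrained: jaw pressed on the block with more than 45 N (contact force between jaw_part and block above 45 N).
It fails at once if the pot, the brush or the file is moved more than 30 mm (distance of any of flux_pot, brass_brush, needle_file_red from where it was at the start of the episode above 0.03 m).
It also fails if it takes over 72 s, if anything falls off the work surface, if the arm or the gripper's body presses on something with over 40 N, if the wrist force passes 120 N, or if a joint passes its speed limit or range.

### The arm

A 7-joint arm with a two-finger parallel gripper is mounted at the origin on a cart in front of the work surface, level with it; the furniture and walls round the work are solid. World frame = base frame: x ahead of the robot, y to its left, z up, the work surface at z = 0. Lengths are in mm, angles in degrees, forces in N, time in s.
With the tool pointing down it reaches from about 425 to 925 mm from the base axis. Payload 6.8 kg.
Tool frame: the origin (TCP) lies on the centre line of the jaws, within the pads' length; the fingertips stand ahead of it and the grasp point (between the pads) lies 6 mm ahead of it (arm.finger_overhang is the z of the fingertips in the tool frame, in mm); z points along the fingers, x is the direction in which the jaws open and shut, and the axes are right-handed (so a half turn about z gives the same grasp; the last joint's range is limited). The gripper opens to 85 mm and grips with 20 to 120 N. Pads are 22 mm wide; open, the fingers measure 114 mm over their backs; the gripper's body (76 mm by 85 mm) begins 54 mm behind the grasp point. The pads swing forward as they close: fully open they stand 13 mm farther back than shut.
Start: joints at [69.781, 27.33, 1.283, 89.118, -0.659, 63.558, -4.761], TCP at [163.602, -654.89, 256.308] pointing down, gripper open.
Joint ranges: [-169.35, 169.35], [-19.33, 120.38], [-80.79, 83.38], [13.8, 139.57], [-78.32, 258.32], [9.67, 109.79], [-169.56, 169.56]. Speed limits (degrees/s): [136.94, 136.94, 180, 180, 180, 180, 180].

### API

Orientations are given as a 3x3 rotation matrix whose columns are the frame's x, y, z axes.
In Python, from plant import telemetry, capture, get_calibration, arm gives the robot as it stands.
- The arm moves only by the tool servo_tool, never from a script. Its argument "series" is a list that holds one entry, the list of rows, each a list of 7 numbers: the shift along the tool's x, y, z in units of 30 mm (1.0 is 30 mm), then the turn, a rotation vector about the tool's x, y, z in units of 6 degrees (1.0 is 6 degrees), then the opening, from -1 (shut) to 1 (fully open), so that 0 is half open. In form: [[[tx, ty, tz, wx, wy, wz, jaw], ...]]. A call has 1 to 10 rows; each row is the pose to reach, as a shift and turn from the pose commanded when the call began, along the tool's axes at that moment; what a row does not reach only later rows make up. A row lasts 1/12 s, in which the tool goes at most 41.7 mm and 7.16 degrees, less where a joint would pass 70% of its speed; a pose out of reach is approached as far as the arm can. A call with a gripper value outside its range is refused whole. The fingers move at their own pace and stop on an object; the grip force is fixed at half the most. Time passes only in rows, so rows that repeat a pose let the fingers close. It gives the time, the measured TCP pose, the force and the opening at its end, in the units of the state.
- telemetry.get_state(): the state, without advancing time (a new reading comes with each control period).
- capture(name): name is "scene" or "top" or "wrist"; returns the picture (480x640x3 uint8, red, green, blue); there is no depth.
- get_calibration(name): a dict with "fx", "fy", "cx", "cy" (pixels), "rvec" (rotation vector, rad) and "tvec" (3), from world to camera coordinates, as OpenCV has them; the wrist camera has in their place "tool_from_camera" (4x4, takes a point from camera to tool coordinates, whose origin is the TCP and whose axes are the tool frame's). Camera axes: x right, y down, z forward; pixel columns grow to the right and rows downward; lengths in mm; the calibration is good to about 2 mm. A picture is of the moment at which its call begins: read the wrist's pose just before it. get_calibration takes no time and is no camera call.
- arm.sign_off(): hands the job in, once; it reports no verdict.
The state is a dict: "clock": time; "joints": joint angles; "joint_velocities": joint speeds; "joint_torque": joint torques, N m; "tool_pos": TCP position; "orientation": TCP orientation; "wrist_force": force on the tool from outside, world axes, zero at the start; "ft_torque": the same for the moment, N m; "width": finger opening in mm.
Only numpy, scipy, OpenCV 4.12 (cv2) and the standard library are available. Lean on these libraries where they do the work, as an engineer would, in place of code of your own. Each camera call takes 0.05 s, during which the arm holds its last target.

## Working session

There is one attempt and no reset: what is moved stays moved. The work goes in short steps, Python scripts to look and compute and a tool call to move; the robot and the scene stay as the last step left them, time stands still between calls to the robot, and variables do not carry over. Pictures are saved under pics/ and viewed, and the job is handed in when it is done.

Besides the shell and the picture viewer there is one more tool, called in YAML: its name, and indented under it one key for each argument. servo_tool: Moves the arm, as the interface text tells. Its arguments: {"type":"object","properties":{"series":{"type":"array","items":{"type":"array","items":{"type":"array","items":{"type":"number"}}}}},"required":["series"]}

```bash
ls; mkdir -p pics; python3 - <<'E'
from plant import telemetry, capture, get_calibration, arm
import cv2
s=telemetry.get_state();print(s)
print(arm.finger_overhang)
for n in ["scene","top","wrist"]:
    cv2.imwrite(f"pics/{n}0.png",capture(n)[:,:,::-1]); print(n,get_calibration(n))
E
```

```text
pics
{'clock': 0.0, 'joints': array([69.78103453, 27.37437291,  1.28048951, 89.17902263, -0.65874799,
       63.55752791, -4.76194447]), 'joint_velocities': array([ 0.05742103, -0.03500906,  0.00229628, -0.04156999, -0.0092461 ,
        0.00682984,  0.01711169]), 'joint_torque': array([-1.12081816e-03, -5.96445429e+01,  1.60797179e+00, -2.81195426e+01,
        1.25261623e-02,  9.51884984e-03, -1.75458820e-05]), 'tool_pos': array([ 163.43518581, -654.34752321,  255.33725654]), 'orientation': array([[ 2.42352582e-01, -9.70188073e-01, -5.72852013e-04],
       [-9.70186569e-01, -2.42353218e-01,  1.71448871e-03],
       [-1.80220903e-03,  1.40262564e-04, -9.99998366e-01]]), 'wrist_force': array([ 0.00419465, -0.51647085,  0.25178938]), 'ft_torque': array([ 0.01930791,  0.01443336, -0.02639001]), 'width': 85.46519567002444}
25.0
scene {'fx': 452.14951027753597, 'fy': 452.14951027753597, 'cx': 323.54398983403445, 'cy': 236.44678594790398, 'rvec': array([ 0.70141556, -2.35419747,  1.38812472]), 'tvec': array([359.20335198, 243.13718088, 555.67353871])}
top {'fx': 560.1658638879163, 'fy': 560.1658638879163, 'cx': 325.62003722830735, 'cy': 246.6904939839149, 'rvec': array([ 2.12610073, -2.11615964,  0.20991954]), 'tvec': array([-138.65521566,  536.20738142, 1173.63404349])}
wrist {'fx': 367.35923099894814, 'fy': 367.35923099894814, 'cx': 323.1942619563447, 'cy': 237.18401936701494, 'tool_from_camera': array([[ 9.99999631e-01, -4.64578740e-04,  7.21934368e-04,
        -2.98425393e-01],
       [ 2.09688154e-04,  9.47631406e-01,  3.19366051e-01,
        -8.19523319e+01],
       [-8.32498358e-04, -3.19365782e-01,  9.47631154e-01,
        -1.17460552e+02],
       [ 0.00000000e+00,  0.00000000e+00,  0.00000000e+00,
         1.00000000e+00]])}
```

View pics/top0.png

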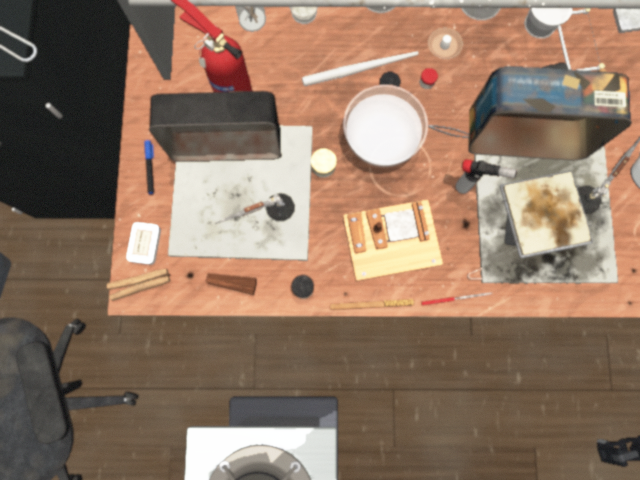

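View pics/scene0.png

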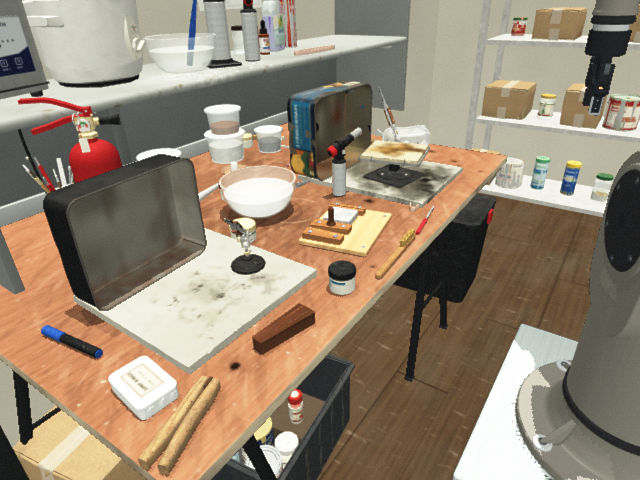

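View pics/wrist0.png

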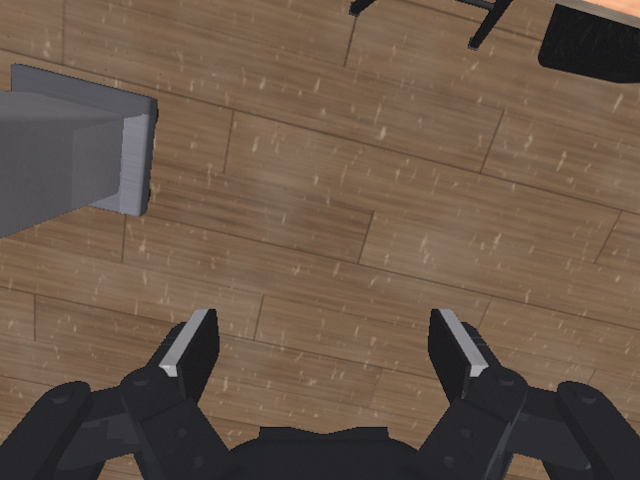

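```bash
cat > h.py <<'E'
import numpy as np, cv2
from plant import telemetry, capture, get_calibration, arm
def ray(name,uv,st=None):
    c=get_calibration(name); d=np.array([(uv[0]-c['cx'])/c['fx'],(uv[1]-c['cy'])/c['fy'],1.])
    if name=='wrist':
        st=st or telemetry.get_state(); T=np.array(c['tool_from_camera']);R=np.array(st['orientation']);p=np.array(st['tool_pos'])
        return R@T[:3,3]+p, R@T[:3,:3]@d
    R=cv2.Rodrigues(c['rvec'])[0]; return -R.T@c['tvec'],R.T@d
def onz(name,uv,z,st=None):
    o,d=ray(name,uv,st); return o+d*(z-o[2])/d[2]
def proj(name,P,st=None):
    P=np.atleast_2d(np.asarray(P,float));c=get_calibration(name)
    if name=='wrist':
        T=np.array(c['tool_from_camera']);R=np.array(st['orientation']);p=np.array(st['tool_pos'])
        q=((P-p)@R-T[:3,3])@T[:3,:3]
    else: q=P@cv2.Rodrigues(c['rvec'])[0].T+c['tvec']
    return np.c_[q[:,0]/q[:,2]*c['fx']+c['cx'],q[:,1]/q[:,2]*c['fy']+c['cy']]
E
python3 - <<'E'
from h import *
im=cv2.imread('pics/top0.png')
cv2.imwrite('pics/topa.png',cv2.resize(im[190:310,330:490],None,fx=5,fy=5,interpolation=cv2.INTER_CUBIC))
cv2.imwrite('pics/topb.png',cv2.resize(im[240:310,190:330],None,fx=5,fy=5,interpolation=cv2.INTER_CUBIC))
for n,uv,z in [('boardTL',(344,213),12),('TR',(433,200),12),('BR',(442,266),12),('BL',(355,278),12),('wedge',(232,284),24),('knob',(378,228),66)]: print(n,onz('top',uv,z).round(1))
E
```

```text
boardTL [ 623.6 -178.    12. ]
TR [ 655.6 -382.9   12. ]
BR [ 501.9 -398.2   12. ]
BL [ 473.7 -202.3   12. ]
wedge [457.4  70.3  24. ]
knob [ 576.3 -250.1   66. ]
```

View pics/topa.png

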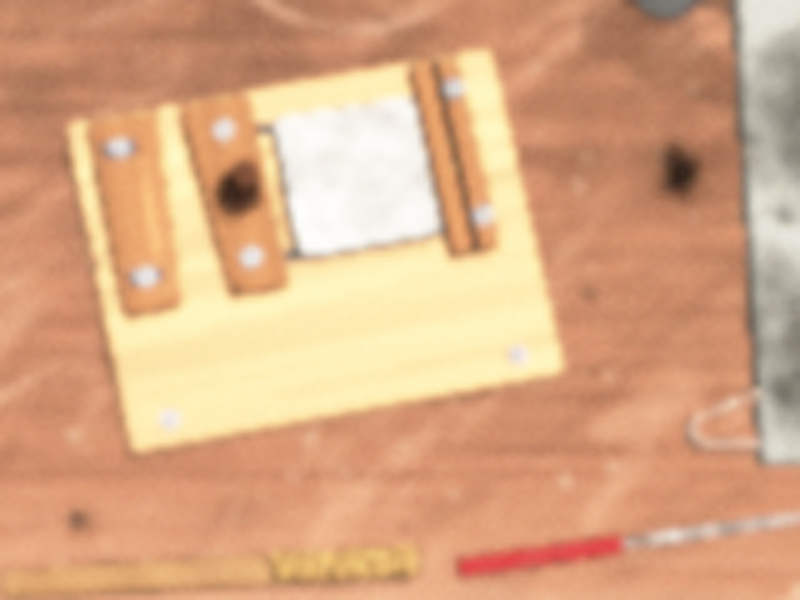

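View pics/topb.png

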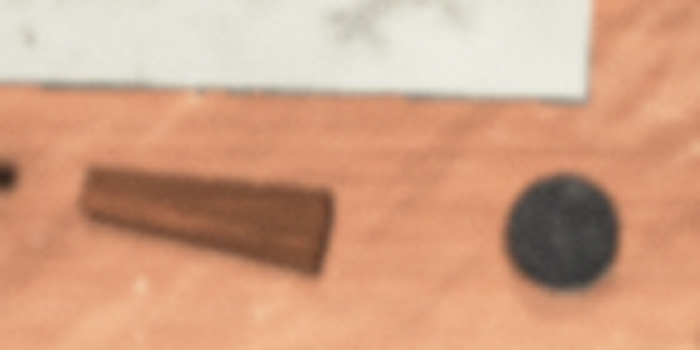

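```bash
cat >> h.py <<'E'
def fit2(model,world):
    model=np.asarray(model,float)[:,:2];world=np.asarray(world,float)[:,:2]
    a=model-model.mean(0);b=world-world.mean(0)
    t=np.arctan2((a[:,0]*b[:,1]-a[:,1]*b[:,0]).sum(),(a*b).sum())
    R=np.array([[np.cos(t),-np.sin(t)],[np.sin(t),np.cos(t)]])
    o=world.mean(0)-R@model.mean(0); return o,np.degrees(t),(world-(model@R.T+o))
E
python3 - <<'E'
from h import *
f=lambda o,l:[((u+.5)/5-.5+o[0],(v+.5)/5-.5+o[1]) for u,v in l]
p=f((330,190),[(68,125),(490,48),(564,372),(135,452)])
w=[onz('top',q,12) for q in p]
o,t,r=fit2([(77.5,100),(77.5,-100),(-77.5,-100),(-77.5,100)],w);print(o,t,r.round(1))
R=np.array([[np.cos(np.radians(t)),-np.sin(np.radians(t))],[np.sin(np.radians(t)),np.cos(np.radians(t))]])
k=f((330,190),[(240,188)])[0]
P=onz('top',k,60);print('knob',P,R.T@(P[:2]-o))
for n,q,z in [('jawBL',(233,295),26),('jawBR',(288,284),26),('cheekBR',(180,304),26),('cheekTR',(158,112),26),('jawTL',(184,104),26),('jawTR',(246,94),26)]:
    P=onz('top',f((330,190),[q])[0],z);print(n,R.T@(P[:2]-o))
q=f((190,240),[(88,168),(334,190),(320,274),(82,212)])
w=[onz('top',a,24) for a in q]
o,t,r=fit2([(55,-11),(-55,-19),(-55,19),(55,11)],w);print('wedge',o,t,r.round(1))
o,t,r=fit2([(55,11),(-55,19),(-55,-19),(55,-11)],w);print('wedge',o,t,r.round(1))
print('pot',onz('top',f((190,240),[(563,232)])[0],46))
E
```

```text
[ 563.21155043 -287.96155015] 10.931532151732258 [[-0.5 -1.1]
 [-0.9  0.9]
 [ 0.3  1.6]
 [ 1.1 -1.4]]
knob [ 579.44946116 -249.79994714   60.        ] [23.18007277 34.38985194]
jawBL [-17.17664928  42.6542556 ]
jawBR [-16.81327729  17.43597464]
cheekBR [-16.81303713  66.77030482]
cheekTR [71.78359761 58.95967693]
jawTL [73.27727983 46.63584866]
jawTR [72.67883075 18.05351243]
wedge [462.27805276  73.20797864] 80.60616962445502 [[-0.9  0.5]
 [-0.2  1. ]
 [-0.  -0.1]
 [ 1.1 -1.3]]
wedge [462.27805276  73.20797864] 80.2339954914555 [[ 20.4  -3.1]
 [ 37.6  -5.4]
 [-37.1   6.1]
 [-20.9   2.4]]
pot [450.91790706 -85.71100144  46.        ]
```

```bash
cat >> h.py <<'E'
BO=np.array([563.2,-288.0]); BY=10.93
def set_board(o,y):
    global BO,BY; BO=np.array(o);BY=y
def b2w(x,y,z=None):
    t=np.radians(BY);c,s=np.cos(t),np.sin(t)
    p=[BO[0]+c*x-s*y,BO[1]+s*x+c*y]; return np.array(p+([z] if z is not None else []))
def w2b(p):
    t=np.radians(BY);c,s=np.cos(t),np.sin(t);d=np.asarray(p)[:2]-BO
    return np.array([c*d[0]+s*d[1],-s*d[0]+c*d[1]])
def plan(pos,yaw):
    """tool x at world angle yaw (deg), z down; prints units from measured pose"""
    from scipy.spatial.transform import Rotation as Ro
    s=telemetry.get_state();R=np.array(s['orientation']);p=np.array(s['tool_pos'])
    t=np.radians(yaw);x=np.array([np.cos(t),np.sin(t),0]);z=np.array([0,0,-1.]);T=np.c_[x,np.cross(z,x),z]
    d=R.T@(np.asarray(pos)-p)/30; w=np.degrees(Ro.from_matrix(R.T@T).as_rotvec())/6
    print('plan',d.round(3),w.round(3))
def st():
    s=telemetry.get_state();R=s['orientation']
    print('t',round(s['clock'],2),'pos',s['tool_pos'].round(1),'yaw',np.degrees(np.arctan2(R[1,0],R[0,0])).round(2),'z',R[:,2].round(3),'board',w2b(s['tool_pos']).round(1),'F',s['wrist_force'].round(2),'w',round(s['width'],1),'J',s['joints'].round(0))
def shot(n,name):
    im=capture(n);cv2.imwrite(f'pics/{name}.png',im[:,:,::-1]);return im
E
python3 - <<'E'
from h import *
st();plan([579.4,-249.8,190],-79.1)
E
```

```text
t 0.15 pos [ 163.5 -654.5  255.6] yaw -75.97 z [-0.     0.001 -1.   ] board [-462. -284.] F [ 0.43 -0.33 -0.35] w 85.2 J [70. 27.  1. 89. -1. 64. -5.]
plan [ -9.724 -16.72    2.197] [0.001 0.013 0.521]
```

servo_tool:
  series:
    - [[-9.72,-16.72,0,0,0,0.52,0],[-9.72,-16.72,0,0,0,0.52,0],[-9.72,-16.72,0,0,0,0.52,0],[-9.72,-16.72,0,0,0,0.52,0],[-9.72,-16.72,0,0,0,0.52,0],[-9.72,-16.72,0,0,0,0.52,0],[-9.72,-16.72,0,0,0,0.52,0],[-9.72,-16.72,0,0,0,0.52,0],[-9.72,-16.72,0,0,0,0.52,0],[-9.72,-16.72,0,0,0,0.52,0]]

```text
clock: 0.98
tool_pos: [463.3, -362.7, 256.2]
orientation: [[0.189, -0.982, -0.0], [-0.982, -0.189, 0.0], [-0.0, 0.0, -1.0]]
wrist_force: [-0.6, -0.1, -0.1]
width: 42.5
```

```bash
python3 - <<'E'
from h import *
st();plan([579.4,-249.8,190],-79.1)
E
```

```text
t 0.98 pos [ 463.3 -362.7  256.2] yaw -79.11 z [-0.  0. -1.] board [-112.3  -54.4] F [-0.57 -0.06 -0.06] w 42.5 J [ 37.  19.  -7. 101.   3.  60. -49.]
plan [-2.965 -4.512  2.207] [ 0.002  0.001 -0.001]
```

servo_tool:
  series:
    - [[-2.9,-4.4,2.0,0,0,0,0],[-2.9,-4.4,2.0,0,0,0,0],[-2.9,-4.4,2.0,0,0,0,0],[-2.9,-4.4,2.0,0,0,0,0],[-2.9,-4.4,2.0,0,0,0,0],[-2.9,-4.4,2.0,0,0,0,0]]

```text
clock: 1.48
tool_pos: [576.8, -250.2, 194.6]
orientation: [[0.195, -0.981, -0.002], [-0.981, -0.195, 0.002], [-0.003, 0.001, -1.0]]
wrist_force: [0.4, 0.2, -0.4]
width: 43.0
```

```bash
python3 - <<'E'
from h import *
st();shot('wrist','w1');shot('top','t1');st()
E
```

```text
t 1.48 pos [ 576.8 -250.2  194.6] yaw -78.75 z [-0.002  0.002 -1.   ] board [20.5 34.5] F [ 0.38  0.21 -0.38] w 43.0 J [ 25.  27.  -9.  99.   5.  55. -65.]
t 1.58 pos [ 574.9 -254.9  196.1] yaw -79.12 z [-0.001 -0.001 -1.   ] board [17.7 30.3] F [ 0.7  -0.69  0.97] w 42.6 J [ 25.  27.  -9.  99.   5.  55. -65.]
```

View pics/w1.png

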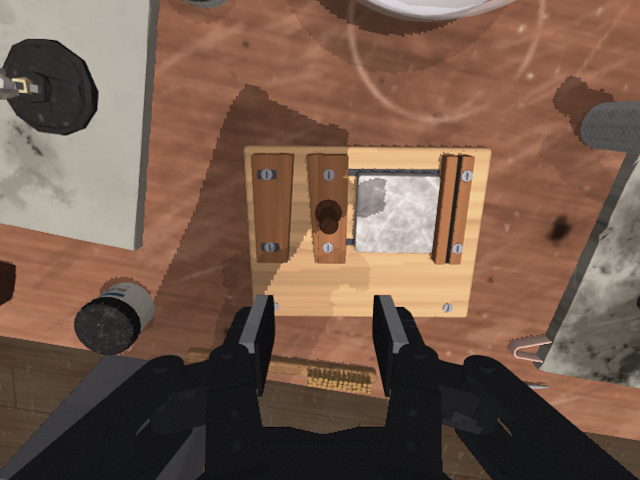

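```bash
python3 - <<'E'
from h import *
st();im=shot('wrist','w2');st()
cv2.imwrite('pics/w2z.png',cv2.resize(im[140:330,235:500,::-1],None,fx=3,fy=3,interpolation=cv2.INTER_CUBIC))
E
```

```text
t 1.58 pos [ 574.9 -254.9  196.1] yaw -79.12 z [-0.001 -0.001 -1.   ] board [17.7 30.3] F [ 0.7  -0.69  0.97] w 42.6 J [ 25.  27.  -9.  99.   5.  55. -65.]
t 1.63 pos [ 574.5 -255.8  196.5] yaw -79.22 z [-0.001 -0.001 -1.   ] board [17.2 29.5] F [-0.31 -0.44  0.42] w 42.8 J [ 25.  27.  -9.  99.   5.  55. -65.]
```

View pics/w2z.png

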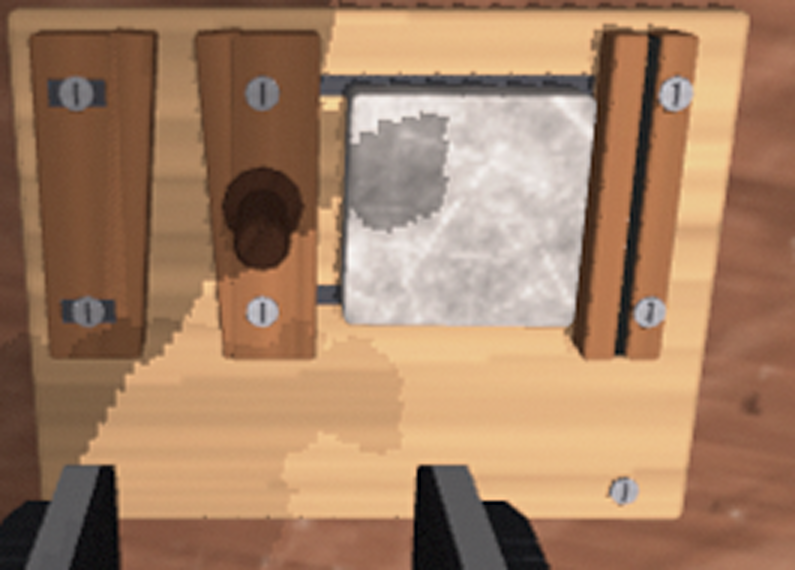

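```bash
python3 - <<'E'
from h import *
s=dict(tool_pos=[574.9,-254.9,196.1]);
from scipy.spatial.transform import Rotation as Ro
t=np.radians(-79.12);x=np.array([np.cos(t),np.sin(t),0]);z=np.array([0,0,-1.])
s['orientation']=np.c_[x,np.cross(z,x),z]
f=lambda l:[((u+.5)/3-.5+235,(v+.5)/3-.5+140) for u,v in l]
p=f([(10,12),(748,13),(681,517),(42,518)])
w=[onz('wrist',q,12,s) for q in p]
o,t,r=fit2([(77.5,100),(77.5,-100),(-77.5,-100),(-77.5,100)],w);print(o,t,r.round(1))
for n,q,z in [('knobtop',(262,248),66),('jawBL',(224,357),26),('jawBR',(317,357),26),('cheekBRtop',(132,357),26),('cheekTRtop',(155,32),26),('cheekBRbot',(145,350),12),('jawTL',(196,34),26),('jawTR',(320,34),26),('stop',(575,345),26),('blkL',(345,315),28),('blkR',(583,320),28)]:
    print(n,w2b(onz('wrist',f([q])[0],z,s)).round(1))
st()
E
```

```text
[ 563.66300693 -287.53271358] 10.802834410481623 [[-1.  -2.2]
 [-1.7  1.4]
 [ 1.4  1.3]
 [ 1.3 -0.6]]
knobtop [27.3 31.2]
jawBL [-16.3  42.1]
jawBR [-16.3  15.9]
cheekBRtop [-16.2  67.9]
cheekTRtop [73.  58.5]
cheekBRbot [-19.7  65.8]
jawTL [72.4 48. ]
jawTR [72.4 16.4]
stop [-12.8 -56.2]
blkL [-3.1  8.5]
blkR [ -4.6 -57.2]
t 1.63 pos [ 574.5 -255.8  196.5] yaw -79.22 z [-0.001 -0.001 -1.   ] board [17.2 29.5] F [-0.31 -0.44  0.42] w 42.8 J [ 25.  27.  -9.  99.   5.  55. -65.]
```

```bash
sed -i 's/BO=np.array(\[563.2,-288.0\]); BY=10.93/BO=np.array([563.4,-287.8]); BY=10.87/' h.py; python3 - <<'E'
from h import *
st();plan(b2w(25.5,33,63),-79.13)
E
```

```text
t 1.63 pos [ 574.5 -255.8  196.5] yaw -79.22 z [-0.001 -0.001 -1.   ] board [17.  29.3] F [-0.31 -0.44  0.42] w 42.8 J [ 25.  27.  -9.  99.   5.  55. -65.]
plan [-0.128 -0.287  4.45 ] [ 0.007 -0.009 -0.015]
```

servo_tool:
  series:
    - [[-0.13,-0.29,1.0,0,0,0,0],[-0.13,-0.29,2.0,0,0,0,0],[-0.13,-0.29,2.6,0,0,0,0],[-0.13,-0.29,2.8,0,0,0,0],[-0.13,-0.29,2.8,0,0,0,0],[-0.13,-0.29,2.8,0,0,0,0]]

```text
clock: 2.13
tool_pos: [583.3, -250.0, 113.4]
orientation: [[0.187, -0.982, 0.001], [-0.982, -0.187, -0.001], [0.001, -0.001, -1.0]]
wrist_force: [0.7, 0.5, 0.4]
width: 42.7
```

```bash
python3 - <<'E'
from h import *
st();shot('wrist','w3');plan(b2w(25.5,33,63),-79.13)
E
```

```text
t 2.13 pos [ 583.3 -250.   113.4] yaw -79.21 z [ 0.001 -0.001 -1.   ] board [26.6 33.3] F [0.67 0.52 0.43] w 42.7 J [ 24.  33.  -8. 101.   6.  47. -67.]
plan [0.011 0.063 1.703] [-0.02  -0.016 -0.008]
```

View pics/w3.png

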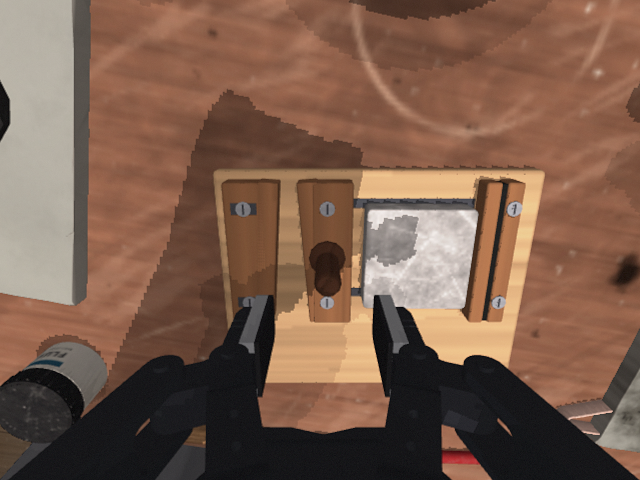

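```bash
python3 - <<'E'
from h import *
s=telemetry.get_state()
print(w2b(onz('wrist',(328,281),66,s)).round(1),w2b(onz('wrist',(327,258),34,s)).round(1)); st()
E
```

```text
[30.6 31.1] [30.1 31.2]
t 2.18 pos [ 583.9 -249.8  114.1] yaw -79.18 z [ 0.002 -0.001 -1.   ] board [27.3 33.4] F [0.36 0.84 0.14] w 42.3 J [ 24.  33.  -8. 101.   6.  47. -67.]
```

servo_tool:
  series:
    - [[0.0,0.05,1.0,0,0,0,0],[0.0,0.05,1.5,0,0,0,0],[0.0,0.05,1.65,0,0,0,0],[0.0,0.05,1.65,0,0,0,0],[0.0,0.05,1.65,0,0,0,0]]

```text
clock: 2.6
tool_pos: [582.8, -249.3, 64.4]
orientation: [[0.189, -0.982, 0.002], [-0.982, -0.189, -0.001], [0.001, -0.002, -1.0]]
wrist_force: [0.5, -0.4, 0.3]
width: 42.6
```

servo_tool:
  series:
    - [[0.1,-0.08,0,0,0,0,0],[0.2,-0.08,0,0,0,0,0],[0.3,-0.08,0,0,0,0,0],[0.4,-0.08,0,0,0,0,0],[0.5,-0.08,0,0,0,0,0],[0.6,-0.08,0,0,0,0,0],[0.7,-0.08,0,0,0,0,0],[0.7,-0.08,0,0,0,0,0],[0.7,-0.08,0,0,0,0,0]]

```text
clock: 3.35
tool_pos: [588.2, -269.3, 62.8]
orientation: [[0.189, -0.982, 0.0], [-0.982, -0.189, -0.0], [0.0, -0.0, -1.0]]
wrist_force: [0.5, 0.3, -0.4]
width: 42.7
```

```bash
python3 - <<'E'
from h import *
st()
E
```

```text
t 3.35 pos [ 588.2 -269.3   62.8] yaw -79.11 z [ 0. -0. -1.] board [27.8 13.5] F [ 0.53  0.35 -0.45] w 42.7 J [ 25.  38.  -8. 100.   7.  42. -66.]
```

servo_tool:
  series:
    - [[0.05,0,0,0,0,0,0],[0.1,0,0,0,0,0,0],[0.15,0,0,0,0,0,0],[0.2,0,0,0,0,0,0],[0.2,0,0,0,0,0,0],[0.2,0,0,0,0,0,0]]

```text
clock: 3.85
tool_pos: [589.3, -274.8, 62.7]
orientation: [[0.189, -0.982, -0.0], [-0.982, -0.189, 0.0], [-0.0, 0.0, -1.0]]
wrist_force: [-0.4, 2.2, 0.3]
width: 42.8
```

```bash
python3 - <<'E'
from h import *
st();shot('wrist','w4')
E
```

```text
t 3.85 pos [ 589.3 -274.8   62.7] yaw -79.09 z [-0.  0. -1.] board [27.9  7.9] F [-0.39  2.19  0.27] w 42.8 J [ 25.  38.  -8. 100.   7.  43. -65.]
```

View pics/w4.png

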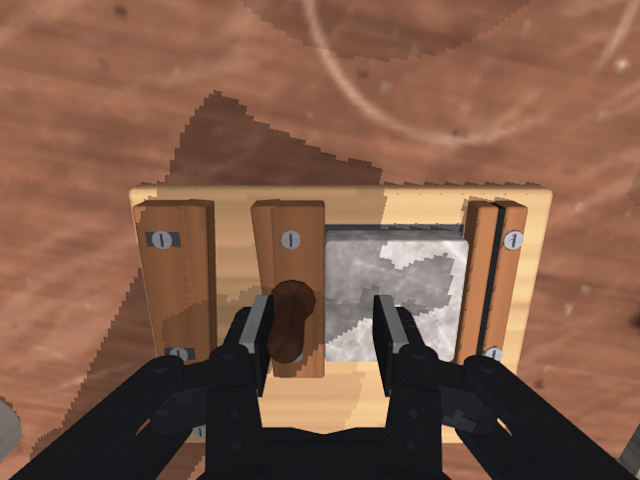

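servo_tool:
  series:
    - [[0.03,0,0,0,0,0,0],[0.06,0,0,0,0,0,0],[0.06,0,0,0,0,0,0],[0.06,0,0,0,0,0,0]]

```text
clock: 4.23
tool_pos: [589.6, -276.7, 62.8]
orientation: [[0.189, -0.982, 0.0], [-0.982, -0.189, 0.0], [-0.0, -0.0, -1.0]]
wrist_force: [-0.6, 1.9, -1.1]
width: 42.7
```

servo_tool:
  series:
    - [[0.02,0,0,0,0,0,0],[0.04,0,0,0,0,0,0],[0.04,0,0,0,0,0,0]]

```text
clock: 4.48
tool_pos: [589.8, -277.4, 62.7]
orientation: [[0.189, -0.982, -0.0], [-0.982, -0.189, 0.001], [-0.001, 0.0, -1.0]]
wrist_force: [-0.3, 3.8, 0.6]
width: 42.8
```

servo_tool:
  series:
    - [[0.02,0,0,0,0,0,0],[0.04,0,0,0,0,0,0],[0.04,0,0,0,0,0,0]]

```text
clock: 4.73
tool_pos: [589.8, -277.5, 62.6]
orientation: [[0.19, -0.982, -0.001], [-0.982, -0.19, 0.002], [-0.002, 0.001, -1.0]]
wrist_force: [-1.7, 6.0, 1.1]
width: 42.7
```

servo_tool:
  series:
    - [[0.02,0,0,0,0,0,0],[0.04,0,0,0,0,0,0],[0.04,0,0,0,0,0,0]]

```text
clock: 4.98
tool_pos: [589.9, -277.6, 62.6]
orientation: [[0.191, -0.982, -0.002], [-0.982, -0.191, 0.003], [-0.004, 0.001, -1.0]]
wrist_force: [-3.2, 8.0, 3.2]
width: 42.8
```

servo_tool:
  series:
    - [[0.02,0,0,0,0,0,0],[0.04,0,0,0,0,0,0],[0.04,0,0,0,0,0,0]]

```text
clock: 5.23
tool_pos: [590.0, -277.7, 62.6]
orientation: [[0.191, -0.982, -0.003], [-0.982, -0.191, 0.004], [-0.005, 0.002, -1.0]]
wrist_force: [-3.6, 10.8, 4.7]
width: 42.6
```

servo_tool:
  series:
    - [[0.03,0,0,0,0,0,0],[0.06,0,0,0,0,0,0],[0.06,0,0,0,0,0,0],[0.06,0,0,0,0,0,0]]

```text
clock: 5.57
tool_pos: [590.0, -277.8, 62.4]
orientation: [[0.192, -0.981, -0.004], [-0.981, -0.192, 0.006], [-0.007, 0.003, -1.0]]
wrist_force: [-6.2, 14.5, 6.0]
width: 42.7
```

```bash
python3 - <<'E'
from h import *
st();shot('wrist','w5')
E
```

```text
t 5.57 pos [ 590.  -277.8   62.4] yaw -78.91 z [-0.004  0.006 -1.   ] board [28.   4.8] F [-6.16 14.47  6.03] w 42.7 J [ 26.  38.  -8.  99.   7.  43. -65.]
```

View pics/w5.png

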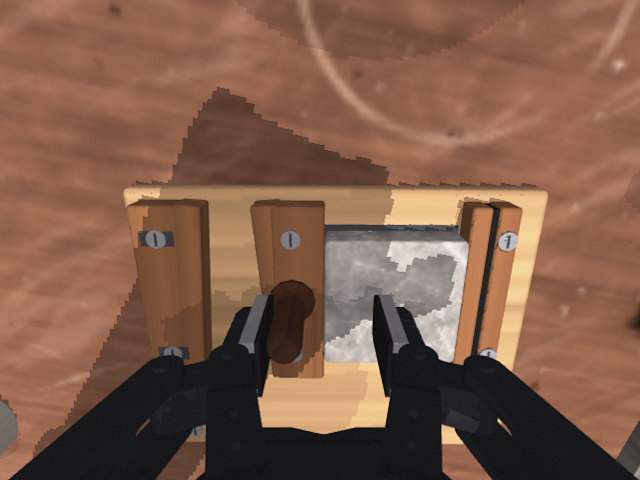

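servo_tool:
  series:
    - [[-0.15,0,0,0,0,0,0],[-0.3,0,0,0,0,0,0],[-0.45,0,0,0,0,0,0],[-0.45,0,0,0,0,0,0],[-0.45,0,-1,0,0,0,0],[-0.45,0,-2.2,0,0,0,0],[-0.45,0,-3.5,0,0,0,0],[-0.45,0,-4,0,0,0,0],[-0.45,0,-4,0,0,0,0],[-0.45,0,-4,0,0,0,0]]

```text
clock: 6.45
tool_pos: [588.8, -271.0, 184.1]
orientation: [[0.188, -0.982, 0.003], [-0.982, -0.188, -0.002], [0.002, -0.002, -1.0]]
wrist_force: [-0.4, 0.3, -0.9]
width: 42.7
```

```bash
python3 - <<'E'
from h import *
st();im=shot('wrist','w6');st()
cv2.imwrite('pics/w6z.png',cv2.resize(im[140:330,185:500,::-1],None,fx=2.5,fy=2.5,interpolation=cv2.INTER_CUBIC))
E
```

```text
t 6.45 pos [ 588.8 -271.   184.1] yaw -79.15 z [ 0.003 -0.002 -1.   ] board [28.1 11.7] F [-0.43  0.28 -0.88] w 42.7 J [ 26.  29.  -9.  96.   5.  55. -64.]
t 6.5 pos [ 587.9 -270.5  182.4] yaw -79.14 z [-0. -0. -1.] board [27.3 12.4] F [ 0.02 -0.38 -0.83] w 43.0 J [ 26.  29.  -9.  97.   5.  55. -64.]
```

View pics/w6.png

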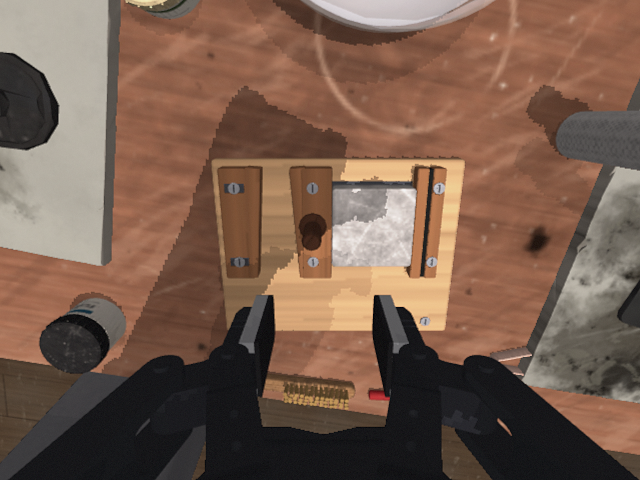

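```bash
python3 - <<'E'
from h import *
im=capture('wrist'); st()
cv2.imwrite('pics/w7z.png',cv2.resize(im[140:340,200:480,::-1],None,fx=2.8,fy=2.8,interpolation=cv2.INTER_CUBIC))
E
```

```text
t 6.55 pos [ 587.4 -270.1  181.5] yaw -79.12 z [-0.002  0.    -1.   ] board [26.9 12.8] F [-0.16  0.35 -0.64] w 42.8 J [ 26.  29.  -9.  97.   5.  55. -64.]
```

View pics/w7z.png

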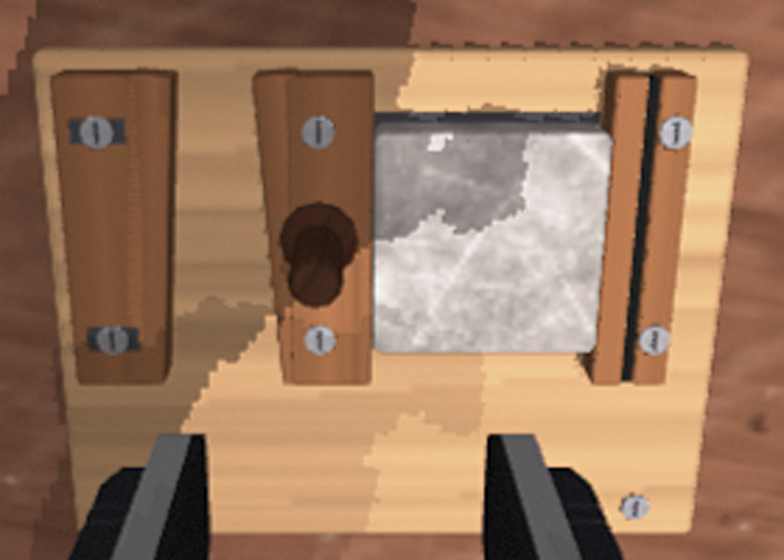

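```bash
python3 - <<'E'
from h import *
s=dict(tool_pos=[587.6,-270.3,181.9]);t=np.radians(-79.13);x=np.array([np.cos(t),np.sin(t),0]);z=np.array([0,0,-1.])
s['orientation']=np.c_[x,np.cross(z,x),z]
f=lambda l:[((u+.5)/2.8-.5+200,(v+.5)/2.8-.5+140) for u,v in l]
p=f([(34,50),(748,50),(690,532),(77,532)])
w=[onz('wrist',q,12,s) for q in p]
o,t,r=fit2([(77.5,100),(77.5,-100),(-77.5,-100),(-77.5,100)],w);print(o,t,r.round(1))
for n,q,z in [('knobtop',(314,284),66),('jawBL',(284,383),26),('jawBR',(371,383),26),('cheekBRtop',(153,384),26),('cheekBRbot',(168,380),12),('cheekTRtop',(178,72),26),('jawTL',(254,73),26),('jawTR',(374,73),26),('jawTLbot',(264,95),12),('jawBLbot',(284,376),12),('cheekTRbot',(180,90),12),('stop',(594,383),26),('blkR',(600,350),28)]:
    print(n,w2b(onz('wrist',f([q])[0],z,s)).round(1))
plan([455,73,180],-9.4)
E
```

```text
[ 563.79171487 -287.32152494] 10.808208822820804 [[-0.8 -2.2]
 [-1.4  1.6]
 [ 0.9  1.5]
 [ 1.3 -1. ]]
knobtop [27.6 20.4]
jawBL [-16.9  30.7]
jawBR [-16.9   5.4]
cheekBRtop [-17.2  68.8]
cheekBRbot [-22.3  67. ]
cheekTRtop [72.7 56.8]
jawTL [72.4 36.9]
jawTR [72.4  5.3]
jawTLbot [64.5 35.5]
jawBLbot [-21.   31.6]
cheekTRbot [65.9 58.8]
stop [-16.9 -59.5]
blkR [ -5.7 -59.9]
plan [-12.064   2.177   0.062] [  0.012   0.016 -11.621]
```

servo_tool:
  series:
    - [[-12,2.15,0,0,0,-11.6,0.4],[-12,2.15,0,0,0,-11.6,0.4],[-12,2.15,0,0,0,-11.6,0.4],[-12,2.15,0,0,0,-11.6,0.4],[-12,2.15,0,0,0,-11.6,0.4],[-12,2.15,0,0,0,-11.6,0.4],[-12,2.15,0,0,0,-11.6,0.4],[-12,2.15,0,0,0,-11.6,0.4],[-12,2.15,0,0,0,-11.6,0.4],[-12,2.15,0,0,0,-11.6,0.4]]

```text
clock: 7.38
tool_pos: [453.5, 77.8, 181.8]
orientation: [[0.989, -0.149, -0.003], [-0.149, -0.989, 0.002], [-0.003, -0.002, -1.0]]
wrist_force: [0.3, -0.3, 0.2]
width: 60.0
```

```bash
python3 - <<'E'
from h import *
st();im=shot('wrist','w8');plan([462.3,73.2,130],-9.4)
E
```

```text
t 7.38 pos [453.5  77.8 181.8] yaw -8.58 z [-0.003  0.002 -1.   ] board [-39.  379.8] F [ 0.34 -0.27  0.16] w 60.0 J [ 11.  16. -33. 120.  11.  47. -37.]
plan [0.261 0.011 1.723] [-0.003  0.025  0.145]
```

View pics/w8.png

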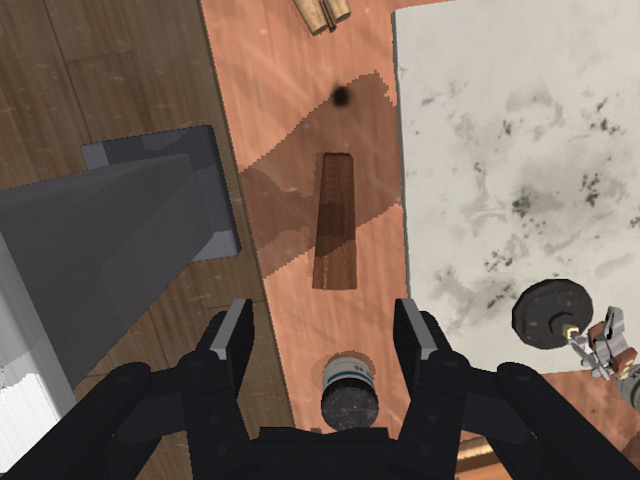

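```bash
python3 - <<'E'
from h import *
capture('wrist');capture('wrist');st();im=capture('wrist');s=telemetry.get_state();st()
cv2.imwrite('pics/w9z.png',cv2.resize(im[130:310,270:420,::-1],None,fx=3.3,fy=3.3,interpolation=cv2.INTER_CUBIC))
E
```

```text
t 7.53 pos [456.2  71.  181.7] yaw -9.61 z [-0.002 -0.    -1.   ] board [-37.6 372.6] F [ 0.26 -0.23  0.34] w 59.9 J [ 11.  16. -32. 120.  11.  47. -37.]
t 7.58 pos [456.6  70.3 181.8] yaw -9.75 z [-0.002 -0.    -1.   ] board [-37.3 371.8] F [-0.58 -0.47 -0.3 ] w 59.9 J [ 12.  16. -32. 120.  11.  47. -37.]
```

View pics/w9z.png

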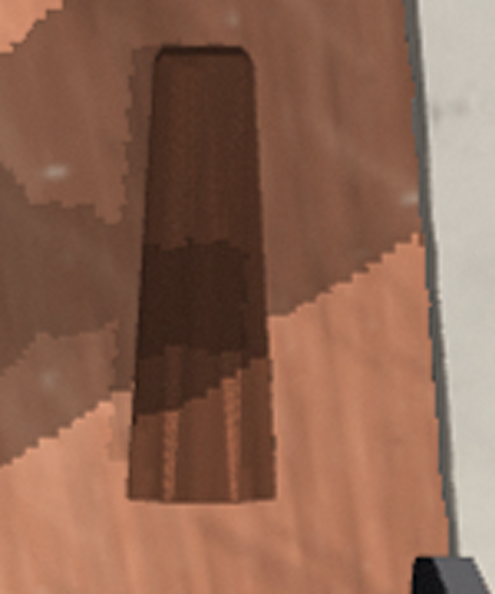

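```bash
cat > m.py <<'E'
from h import *
s=dict(tool_pos=[456.3,70.7,181.75]);t=np.radians(-9.67);x=np.array([np.cos(t),np.sin(t),0]);z=np.array([0,0,-1.])
s['orientation']=np.c_[x,np.cross(z,x),z]
f=lambda l:[((u+.5)/3.3-.5+270,(v+.5)/3.3-.5+130) for u,v in l]
w=[onz('wrist',q,24,s) for q in f([(160,60),(249,60),(275,500),(129,500)])]
o,t,r=fit2([(55,11),(55,-11),(-55,-19),(-55,19)],w);print(o,t,r.round(1))
for q in f([(430,300),(455,540)]): print('tile',onz('wrist',q,5,s).round(1))
E
python3 - <<'E'
from m import *
plan([o[0],o[1],80],t-90); st()
E
```

```text
[462.9780828  74.3346988] 80.39804951476076 [[ 0.9 -1.6]
 [-1.4 -1.2]
 [-0.5  1.5]
 [ 1.   1.3]]
tile [518.7  57.6   5. ]
tile [518.4 -10.8   5. ]
plan [ 0.192 -0.171  3.394] [ 0.007  0.017 -0.024]
t 7.58 pos [456.6  70.3 181.8] yaw -9.75 z [-0.002 -0.    -1.   ] board [-37.3 371.8] F [-0.58 -0.47 -0.3 ] w 59.9 J [ 12.  16. -32. 120.  11.  47. -37.]
```

```bash
python3 - <<'E'
from h import *
plan([461.8,68.9,60],-9.5)
E
```

```text
plan [0.185 0.014 4.061] [ 0.007  0.017 -0.041]
```

servo_tool:
  series:
    - [[0.18,0,1.2,0,0,0,0.4],[0.18,0,2.4,0,0,0,0.4],[0.18,0,3.4,0,0,0,0.4],[0.18,0,4.0,0,0,0,0.4],[0.18,0,4.0,0,0,0,0.4],[0.18,0,4.0,0,0,0,0.4],[0.18,0,4.0,0,0,0,0.4]]

```text
clock: 8.17
tool_pos: [463.1, 70.0, 63.5]
orientation: [[0.986, -0.167, 0.001], [-0.167, -0.986, -0.0], [0.001, -0.0, -1.0]]
wrist_force: [0.6, -0.5, 1.1]
width: 59.9
```

```bash
python3 - <<'E'
from h import *
st();plan([461.8,68.9,29],-9.5)
E
```

```text
t 8.17 pos [463.1  70.   63.5] yaw -9.64 z [ 0.001 -0.    -1.   ] board [-31.  370.3] F [ 0.56 -0.46  1.14] w 59.9 J [  6.  28. -26. 124.  22.  33. -46.]
plan [-0.037  0.043  1.151] [-0.001 -0.009 -0.023]
```

servo_tool:
  series:
    - [[-0.03,0.04,0.5,0,0,0,0.4],[-0.03,0.04,0.9,0,0,0,0.4],[-0.03,0.04,1.1,0,0,0,0.4],[-0.03,0.04,1.1,0,0,0,0.4],[-0.03,0.04,1.1,0,0,0,0.4]]

```text
clock: 8.58
tool_pos: [461.8, 69.5, 30.7]
orientation: [[0.986, -0.166, 0.001], [-0.166, -0.986, 0.0], [0.001, -0.0, -1.0]]
wrist_force: [0.5, -0.5, 0.4]
width: 59.9
```

```bash
python3 - <<'E'
from h import *
st();shot('wrist','w10')
E
```

```text
t 8.58 pos [461.8  69.5  30.7] yaw -9.53 z [ 0.001  0.    -1.   ] board [-32.4 370. ] F [ 0.52 -0.48  0.37] w 59.9 J [  3.  31. -24. 125.  25.  29. -49.]
```

View pics/w10.png

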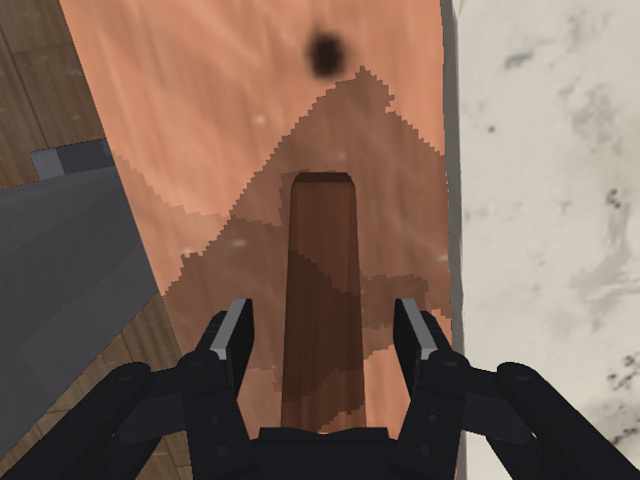

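The wedge runs centred between the open fingers (columns 285–362 against finger faces 250 and 395). Closing.

servo_tool:
  series:
    - [[0,0,0,0,0,0,-0.2],[0,0,0,0,0,0,-0.5],[0,0,0,0,0,0,-1],[0,0,0,0,0,0,-1],[0,0,0,0,0,0,-1],[0,0,0,0,0,0,-1]]

```text
clock: 9.13
tool_pos: [461.7, 69.5, 30.8]
orientation: [[0.986, -0.165, 0.001], [-0.165, -0.986, -0.0], [0.001, 0.0, -1.0]]
wrist_force: [-1.3, 0.0, 9.6]
width: 29.7
```

```bash
python3 - <<'E'
from h import *
st();shot('wrist','w11')
E
```

```text
t 9.13 pos [461.7  69.5  30.8] yaw -9.51 z [ 0.001 -0.    -1.   ] board [-32.5 370.1] F [-1.27  0.04  9.56] w 29.7 J [  3.  31. -24. 125.  25.  29. -49.]
```

View pics/w11.png

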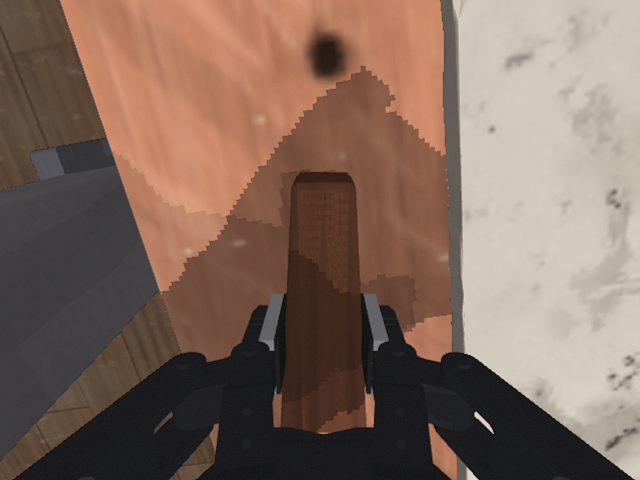

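servo_tool:
  series:
    - [[0,0,-0.2,0,0,0,-1],[0,0,-0.6,0,0,0,-1],[0,0,-1.3,0,0,0,-1],[0,0,-2.2,0,0,0,-1],[0,0,-3.2,0,0,0,-1],[0,0,-4.0,0,0,0,-1],[0,0,-4.4,0,0,0,-1],[0,0,-4.4,0,0,0,-1],[0,0,-4.4,0,0,0,-1]]

```text
clock: 9.93
tool_pos: [461.3, 69.3, 162.3]
orientation: [[0.986, -0.165, 0.002], [-0.165, -0.986, -0.0], [0.002, -0.0, -1.0]]
wrist_force: [-0.6, -0.2, -1.0]
width: 29.8
```

```bash
python3 - <<'E'
from h import *
st();im=shot('wrist','w12');st()
plan(b2w(-60,48,165),-79.13)
E
```

```text
t 9.93 pos [461.3  69.3 162.3] yaw -9.51 z [ 0.002 -0.    -1.   ] board [-32.9 370. ] F [-0.64 -0.19 -0.98] w 29.8 J [ 11.  18. -32. 120.  13.  45. -38.]
t 9.98 pos [460.7  69.1 161.4] yaw -9.51 z [-0. -0. -1.] board [-33.6 369.9] F [-0.96  0.06 -1.21] w 30.0 J [ 11.  18. -32. 120.  13.  45. -38.]
plan [ 2.912 10.365 -0.117] [6.0000e-03 1.0000e-03 1.1603e+01]
```

View pics/w12.png

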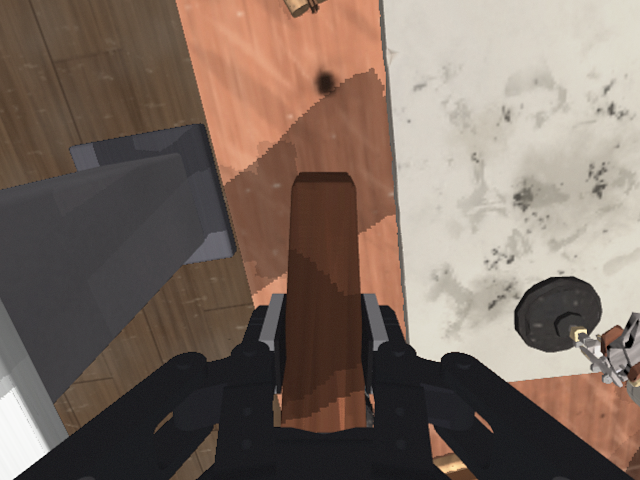

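```bash
python3 - <<'E'
from h import *
s=dict(tool_pos=np.zeros(3),orientation=np.eye(3))
for uv in [(294,184),(355,184),(281,425),(366,425)]:
    print(onz('wrist',uv,6.8,s).round(1))
im=cv2.imread('pics/w12.png');cv2.imwrite('pics/w12z.png',cv2.resize(im[160:440,230:410],None,fx=2,fy=2))
E
```

```text
[-10.3 -59.5   6.8]
[ 10.5 -59.5   6.8]
[-18.6  45.1   6.8]
[18.1 45.2  6.8]
```

View pics/w12z.png

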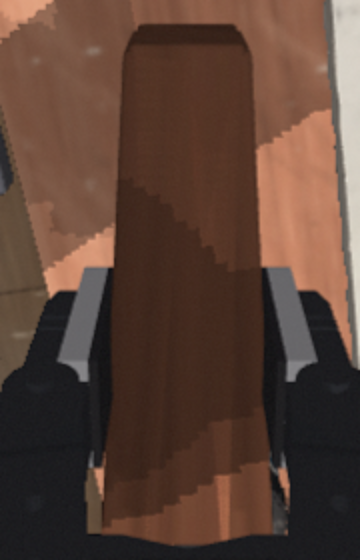

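servo_tool:
  series:
    - [[2.9,10.3,-0.1,0,0,11.6,-1],[2.9,10.3,-0.1,0,0,11.6,-1],[2.9,10.3,-0.1,0,0,11.6,-1],[2.9,10.3,-0.1,0,0,11.6,-1],[2.9,10.3,-0.1,0,0,11.6,-1],[2.9,10.3,-0.1,0,0,11.6,-1],[2.9,10.3,-0.1,0,0,11.6,-1],[2.9,10.3,-0.1,0,0,11.6,-1],[2.9,10.3,-0.1,0,0,11.6,-1],[2.9,10.3,-0.1,0,0,11.6,-1]]

```text
clock: 10.82
tool_pos: [494.5, -252.1, 162.7]
orientation: [[0.179, -0.984, -0.003], [-0.984, -0.179, 0.0], [-0.001, 0.003, -1.0]]
wrist_force: [-0.3, 0.7, -1.4]
width: 30.2
```

```bash
python3 - <<'E'
from h import *
capture('wrist');capture('wrist')
st();plan(b2w(-54.5,48.5,70),-79.13)
E
```

```text
t 10.92 pos [ 494.9 -249.6  162.9] yaw -79.18 z [-0.003  0.001 -1.   ] board [-60.   50.4] F [-0.29  0.59 -0.48] w 30.0 J [ 28.  23.  -9. 110.   5.  48. -63.]
plan [ 0.069 -0.194  3.096] [ 0.029  0.014 -0.008]
```

servo_tool:
  series:
    - [[0.07,-0.19,1.0,0,0,0,-1],[0.07,-0.19,2.0,0,0,0,-1],[0.07,-0.19,2.8,0,0,0,-1],[0.07,-0.19,3.1,0,0,0,-1],[0.07,-0.19,3.1,0,0,0,-1],[0.07,-0.19,3.1,0,0,0,-1],[0.07,-0.19,3.1,0,0,0,-1]]

```text
clock: 11.5
tool_pos: [502.9, -250.8, 73.0]
orientation: [[0.19, -0.982, 0.002], [-0.982, -0.19, -0.001], [0.001, -0.002, -1.0]]
wrist_force: [0.4, 0.1, 0.1]
width: 29.8
```

```bash
python3 - <<'E'
from h import *
st();im=shot('wrist','w13');st();shot('scene','s13');plan(b2w(-54.5,48.5,43),-79.13)
E
```

```text
t 11.5 pos [ 502.9 -250.8   73. ] yaw -79.03 z [ 0.002 -0.001 -1.   ] board [-52.5  47.7] F [0.41 0.07 0.07] w 29.8 J [ 27.  31.  -9. 112.   7.  37. -65.]
t 11.55 pos [ 503.  -250.9   73.3] yaw -79.06 z [ 0.002 -0.001 -1.   ] board [-52.4  47.6] F [-0.02 -0.61 -0.6 ] w 29.7 J [ 27.  31.  -9. 112.   7.  37. -65.]
plan [-0.034  0.073  1.01 ] [-0.022 -0.015  0.011]
```

View pics/w13.png

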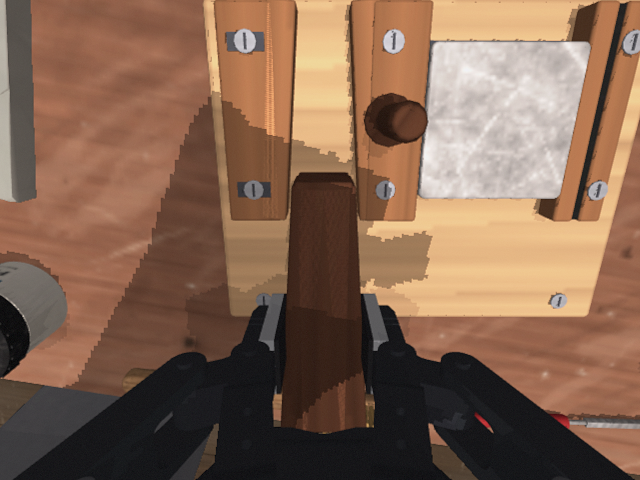

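```bash
python3 - <<'E'
from h import *
s=telemetry.get_state()
im=cv2.imread('pics/w13.png');cv2.imwrite('pics/w13z.png',cv2.resize(im[130:240,200:440],None,fx=3.3,fy=3.3,interpolation=cv2.INTER_CUBIC))
t=np.radians(-79.05);x=np.array([np.cos(t),np.sin(t),0]);z=np.array([0,0,-1.])
s=dict(tool_pos=[502.95,-250.85,73.1],orientation=np.c_[x,np.cross(z,x),z])
G=[b2w(-17.5,31,12),b2w(-17.5,31,26),b2w(-17.5,66.5,12),b2w(-17.5,66.5,26),b2w(-5,48.5,12)]
print(proj('wrist',np.array(G),s).round(0))
E
```

```text
[[357. 212.]
 [359. 220.]
 [286. 212.]
 [283. 220.]
 [322. 188.]]
```

View pics/w13z.png

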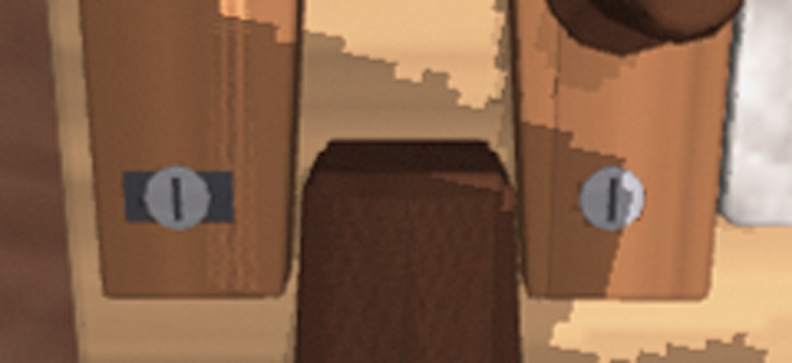

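servo_tool:
  series:
    - [[0,0.07,0.4,0,0,0,-1],[0,0.07,0.7,0,0,0,-1],[0,0.07,0.85,0,0,0,-1],[0,0.07,0.92,0,0,0,-1],[0,0.07,0.92,0,0,0,-1],[0,0.07,0.92,0,0,0,-1]]

```text
clock: 12.1
tool_pos: [500.1, -251.0, 44.4]
orientation: [[0.189, -0.982, 0.0], [-0.982, -0.189, -0.0], [0.0, -0.0, -1.0]]
wrist_force: [0.1, 0.1, -0.8]
width: 30.0
```

```bash
python3 - <<'E'
from h import *
st();im=shot('wrist','w14');st()
E
```

```text
t 12.1 pos [ 500.1 -251.    44.4] yaw -79.09 z [ 0. -0. -1.] board [-55.2  48. ] F [ 0.12  0.06 -0.79] w 30.0 J [ 27.  33.  -8. 113.   8.  34. -66.]
t 12.15 pos [ 500.2 -251.1   44.5] yaw -79.09 z [ 0. -0. -1.] board [-55.1  48. ] F [ 0.37  0.26 -0.11] w 29.7 J [ 27.  33.  -8. 113.   8.  34. -66.]
```

View pics/w14.png

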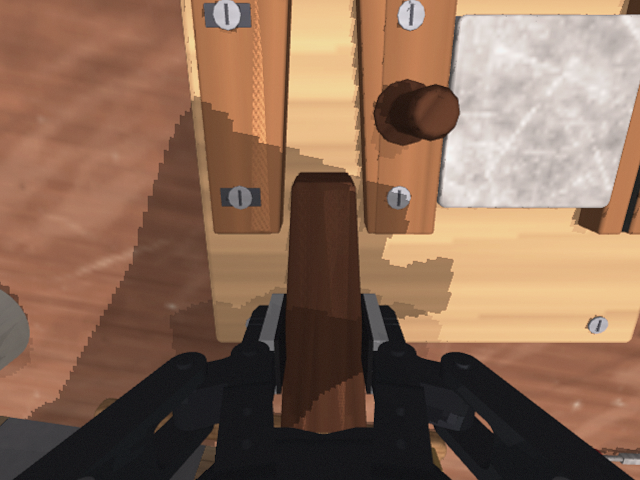

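servo_tool:
  series:
    - [[0,0,0.03,0,0,0,-1],[0,0,0.06,0,0,0,-1],[0,0,0.06,0,0,0,-1]]

```text
clock: 12.4
tool_pos: [500.2, -251.1, 42.8]
orientation: [[0.189, -0.982, 0.001], [-0.982, -0.189, -0.0], [0.0, -0.001, -1.0]]
wrist_force: [-0.4, 1.1, 2.4]
width: 29.7
```

servo_tool:
  series:
    - [[0,0,0,0,0,0,-0.2],[0,0,-0.05,0,0,0,0],[0,0,-0.05,0,0,0,0.1],[0,0,-0.05,0,0,0,0.1],[0,0,-0.8,0,0,0,0.1],[0,0,-2,0,0,0,0.1],[0,0,-2.6,0,0,0,0.1],[0,0,-2.6,0,0,0,0.1],[0,0,-2.6,0,0,0,0.1]]

```text
clock: 13.15
tool_pos: [500.6, -251.4, 121.5]
orientation: [[0.189, -0.982, 0.002], [-0.982, -0.189, -0.001], [0.002, -0.002, -1.0]]
wrist_force: [-0.2, 0.3, -0.5]
width: 47.1
```

```bash
python3 - <<'E'
from h import *
st();im=shot('wrist','w15');shot('top','t15');st()
for q in [(330,304),(384,304),(413,300),(413,305),(384,308),(421,303),(455,298)]: print(q,onz('top',q,20).round(0),w2b(onz('top',q,20)).round(0))
im=cv2.imread('pics/t15.png');cv2.imwrite('pics/t15z.png',cv2.resize(im[190:320,320:480],None,fx=4.5,fy=4.5,interpolation=cv2.INTER_CUBIC))
E
```

```text
t 13.15 pos [ 500.6 -251.4  121.5] yaw -79.11 z [ 0.002 -0.001 -1.   ] board [-54.8  47.6] F [-0.17  0.25 -0.51] w 47.1 J [ 28.  26.  -9. 111.   6.  43. -64.]
t 13.25 pos [ 499.2 -250.8  119.6] yaw -79.1 z [-0.001  0.    -1.   ] board [-56.1  48.5] F [-0.64  0.13  0.14] w 47.1 J [ 28.  27.  -9. 111.   6.  43. -64.]
(330, 304) [ 415. -146.   20.] [-119.  167.]
(384, 304) [ 415. -265.   20.] [-141.   50.]
(413, 300) [ 424. -330.   20.] [-145.  -15.]
(413, 305) [ 413. -329.   20.] [-155.  -13.]
(384, 308) [ 406. -265.   20.] [-150.   52.]
(421, 303) [ 418. -347.   20.] [-154.  -31.]
(455, 298) [ 429. -423.   20.] [-157. -107.]
```

View pics/w15.png

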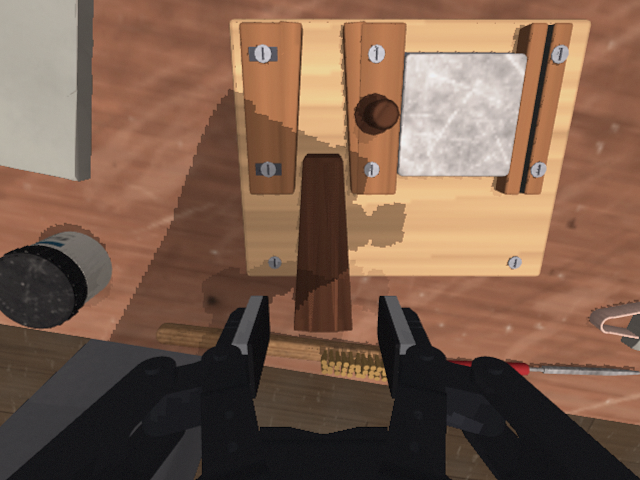

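View pics/t15z.png

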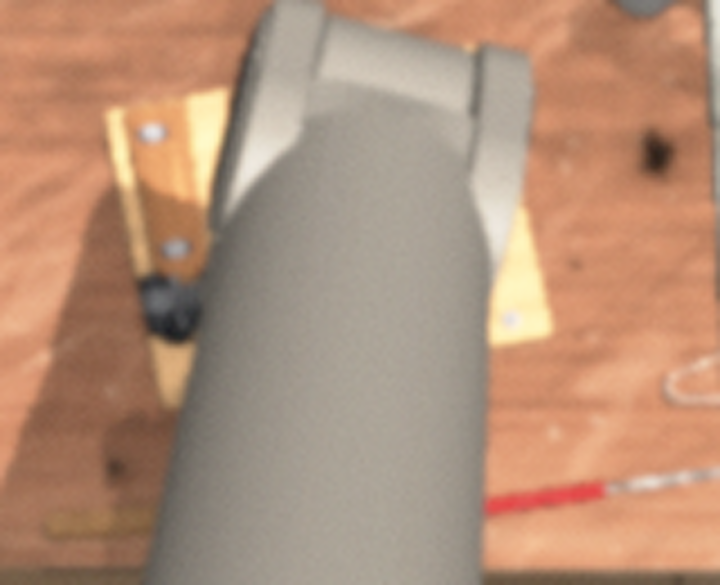

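```bash
python3 - <<'E'
from h import *
st();plan(b2w(-70,48,44),-79.13)
s=telemetry.get_state()
t=np.radians(-79.1);x=np.array([np.cos(t),np.sin(t),0]);z=np.array([0,0,-1.])
s=dict(tool_pos=[500,-251.1,120.5],orientation=np.c_[x,np.cross(z,x),z])
for n,q in [('tip',(322,163)),('buttL',(295,329)),('buttR',(351,329))]: print(n,w2b(onz('wrist',q,36,s)).round(1))
for q in [(275,335),(320,346),(385,355)]: print('brush',w2b(onz('wrist',q,22,s)).round(1))
E
```

```text
t 13.25 pos [ 499.2 -250.8  119.6] yaw -79.1 z [-0.001  0.    -1.   ] board [-56.1  48.5] F [-0.64  0.13  0.14] w 47.1 J [ 28.  27.  -9. 111.   6.  43. -64.]
plan [0.017 0.462 2.52 ] [0.011 0.007 0.005]
tip [ 1.1 48.8]
buttL [-102.8   66. ]
buttR [-102.8   30.5]
brush [-116.5   80.9]
brush [-125.3   50.3]
brush [-132.7    5.1]
```

servo_tool:
  series:
    - [[0,0.46,0.3,0,0,0,0.1],[0,0.46,1.2,0,0,0,0.1],[0,0.46,2.0,0,0,0,0.1],[0,0.46,2.4,0,0,0,0.1],[0,0.46,2.47,0,0,0,0.1],[0,0.46,2.47,0,0,0,0.1],[0,0.46,2.47,0,0,0,0.1]]

```text
clock: 13.83
tool_pos: [486.8, -253.7, 46.6]
orientation: [[0.189, -0.982, 0.0], [-0.982, -0.189, -0.0], [0.0, -0.0, -1.0]]
wrist_force: [-0.5, 0.2, 0.2]
width: 47.7
```

servo_tool:
  series:
    - [[0,0,0,0,0,0,-0.3],[0,0,0,0,0,0,-1],[0,0,0,0,0,0,-1],[0,0,0,0,0,0,-1]]

```text
clock: 14.17
tool_pos: [487.4, -254.1, 47.7]
orientation: [[0.189, -0.982, 0.002], [-0.982, -0.189, -0.001], [0.002, -0.002, -1.0]]
wrist_force: [-0.6, -0.1, 6.7]
width: 31.9
```

```bash
python3 - <<'E'
from h import *
st();im=shot('wrist','w16')
E
```

```text
t 14.17 pos [ 487.4 -254.1   47.7] yaw -79.1 z [ 0.002 -0.001 -1.   ] board [-68.3  47.5] F [-0.64 -0.05  6.71] w 31.9 J [ 27.  32.  -8. 114.   8.  34. -65.]
```

View pics/w16.png

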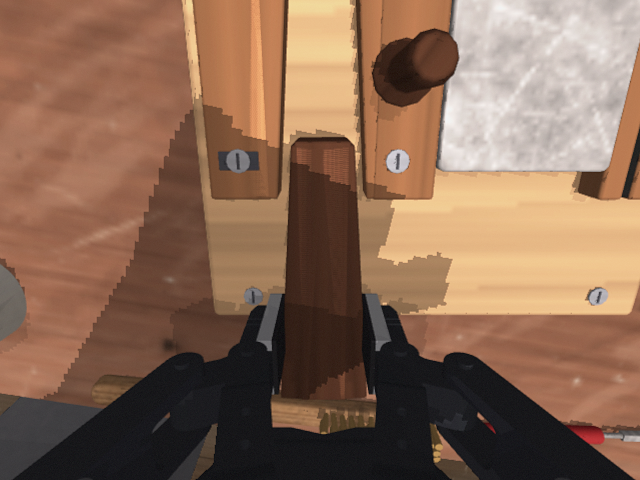

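servo_tool:
  series:
    - [[0,-0.1,0,0,0,0,-1],[0,-0.2,0,0,0,0,-1],[0,-0.3,0,0,0,0,-1],[0,-0.4,0,0,0,0,-1],[0,-0.5,0,0,0,0,-1],[0,-0.6,0,0,0,0,-1],[0,-0.67,0,0,0,0,-1],[0,-0.67,0,0,0,0,-1]]

```text
clock: 14.88
tool_pos: [507.4, -250.3, 47.8]
orientation: [[0.189, -0.982, 0.003], [-0.982, -0.189, -0.001], [0.002, -0.002, -1.0]]
wrist_force: [-0.9, 0.6, 6.4]
width: 31.4
```

```bash
python3 - <<'E'
from h import *
st();im=shot('wrist','w17')
E
```

```text
t 14.88 pos [ 507.4 -250.3   47.8] yaw -79.1 z [ 0.003 -0.001 -1.   ] board [-48.   47.4] F [-0.86  0.61  6.35] w 31.4 J [ 26.  33.  -8. 112.   8.  35. -66.]
```

View pics/w17.png

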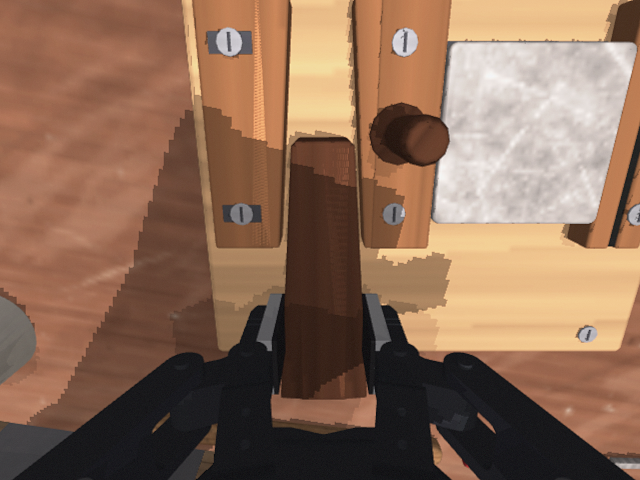

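servo_tool:
  series:
    - [[0,0,0,0,0,0,-0.2],[0,0,-0.05,0,0,0,0],[0,0,-0.05,0,0,0,0.1],[0,0,-0.05,0,0,0,0.1],[0,0,-0.8,0,0,0,0.1],[0,0,-1.8,0,0,0,0.1],[0,0,-2,0,0,0,0.1],[0,0,-2,0,0,0,-1],[0,0,-2,0,0,0,-1]]

```text
clock: 15.68
tool_pos: [506.0, -249.9, 106.2]
orientation: [[0.189, -0.982, 0.0], [-0.982, -0.189, -0.0], [0.0, -0.0, -1.0]]
wrist_force: [0.5, -0.8, -0.5]
width: 23.8
```

```bash
python3 - <<'E'
from h import *
st();plan(b2w(-105,48,100),-79.13)
E
```

```text
t 15.68 pos [ 506.  -249.9  106.2] yaw -79.1 z [ 0. -0. -1.] board [-49.2  48.1] F [ 0.45 -0.8  -0.45] w 23.8 J [ 27.  28.  -9. 111.   6.  41. -65.]
plan [0.002 1.859 0.208] [-0.003 -0.003  0.005]
```

servo_tool:
  series:
    - [[0,0.9,0,0,0,0,-1],[0,1.7,0,0,0,0,-1],[0,1.86,0,0,0,0,-1],[0,1.86,0,0,0,0,-1],[0,1.86,0,0,0,0,-1],[0,1.86,0,0,0,0,-1]]

```text
clock: 16.18
tool_pos: [452.3, -259.9, 106.0]
orientation: [[0.19, -0.982, 0.001], [-0.982, -0.19, 0.0], [-0.0, -0.001, -1.0]]
wrist_force: [0.1, 0.3, 0.2]
width: -0.1
```

```bash
python3 - <<'E'
from h import *
st();im=shot('wrist','w18');shot('scene','s18');plan(b2w(-104,48,50),-79.13)
E
```

```text
t 16.18 pos [ 452.3 -259.9  106. ] yaw -79.04 z [ 0.001  0.    -1.   ] board [-103.8   48.3] F [0.1  0.33 0.16] w -0.1 J [ 31.  25.  -9. 117.   6.  39. -62.]
plan [0.011 0.009 1.87 ] [-0.006  0.001  0.017]
```

View pics/w18.png

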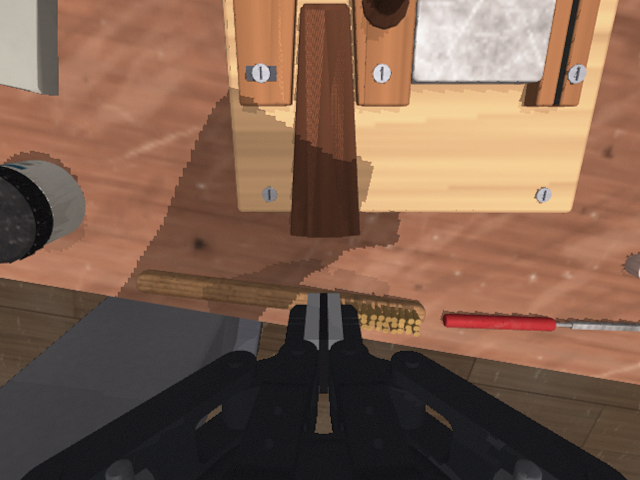

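View pics/s18.png

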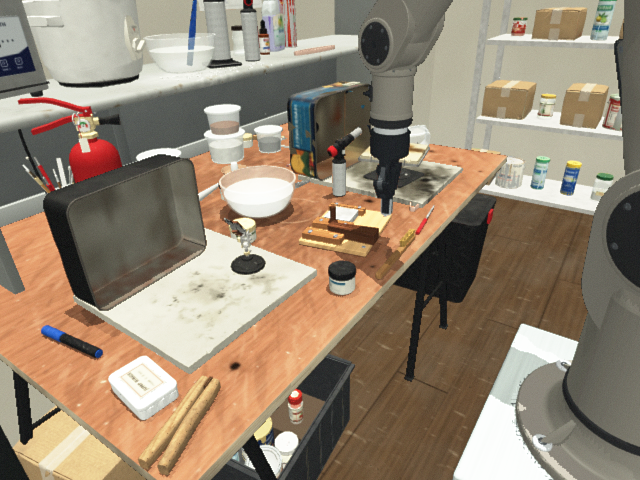

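```bash
python3 - <<'E'
from h import *
s=telemetry.get_state()
for q,z in [((291,235),36),((359,235),36),((325,9),36),((250,280),22),((345,292),25),((395,298),25)]: print(w2b(onz('wrist',q,z,s)).round(1))
st()
P=[b2w(-93,48,z) for z in (20,30)]+[b2w(-115,48,z) for z in (20,30)]
print(proj('wrist',np.array(P),s).round(0))
E
```

```text
[-83.8  65.8]
[-83.7  29.2]
[22.3 47.9]
[-117.    92.5]
[-123.4   35.3]
[-127.4    5. ]
t 16.28 pos [ 452.4 -259.9  106.1] yaw -79.03 z [ 0.001  0.    -1.   ] board [-103.8   48.3] F [ 0.14  0.13 -0.63] w 0.1 J [ 31.  25.  -9. 117.   6.  39. -62.]
[[324. 241.]
 [324. 247.]
 [324. 276.]
 [324. 283.]]
```

servo_tool:
  series:
    - [[0.01,-0.04,0.5,0,0,0,-1],[0.01,-0.04,1.0,0,0,0,-1],[0.01,-0.04,1.4,0,0,0,-1],[0.01,-0.04,1.7,0,0,0,-1],[0.01,-0.04,1.87,0,0,0,-1],[0.01,-0.04,1.87,0,0,0,-1],[0.01,-0.04,1.87,0,0,0,-1]]

```text
clock: 16.87
tool_pos: [452.9, -260.3, 50.3]
orientation: [[0.19, -0.982, 0.0], [-0.982, -0.19, 0.0], [-0.0, -0.0, -1.0]]
wrist_force: [-0.1, 0.0, 0.1]
width: -0.1
```

```bash
python3 - <<'E'
from h import *
st();im=shot('wrist','w19')
E
```

```text
t 16.87 pos [ 452.9 -260.3   50.3] yaw -79.07 z [ 0.  0. -1.] board [-103.4   47.8] F [-0.07  0.05  0.06] w -0.1 J [ 30.  30.  -8. 118.   8.  32. -63.]
```

View pics/w19.png

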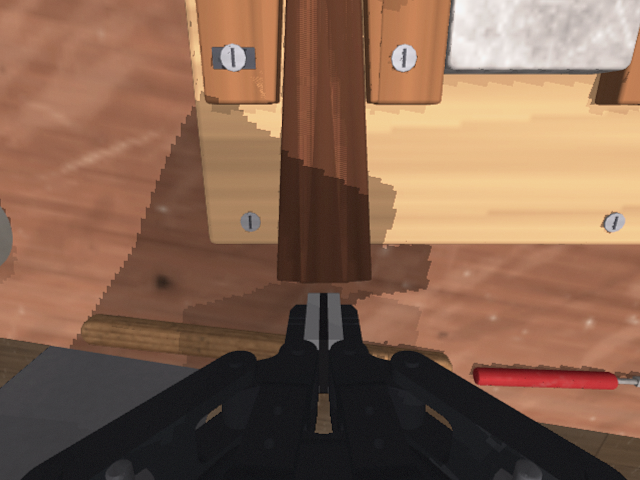

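servo_tool:
  series:
    - [[0,-0.1,0,0,0,0,-1],[0,-0.2,0,0,0,0,-1],[0,-0.3,0,0,0,0,-1],[0,-0.4,0,0,0,0,-1],[0,-0.5,0,0,0,0,-1],[0,-0.6,0,0,0,0,-1],[0,-0.7,0,0,0,0,-1],[0,-0.8,0,0,0,0,-1],[0,-0.8,0,0,0,0,-1]]

```text
clock: 17.67
tool_pos: [476.9, -255.7, 50.2]
orientation: [[0.19, -0.982, 0.001], [-0.982, -0.19, 0.0], [0.0, -0.001, -1.0]]
wrist_force: [0.1, 0.6, -0.4]
width: -0.0
```

```bash
python3 - <<'E'
from h import *
st();im=shot('wrist','w20')
E
```

```text
t 17.67 pos [ 476.9 -255.7   50.2] yaw -79.06 z [ 0.001  0.    -1.   ] board [-78.9  47.9] F [ 0.15  0.59 -0.4 ] w -0.0 J [ 28.  32.  -8. 115.   8.  33. -64.]
```

View pics/w20.png

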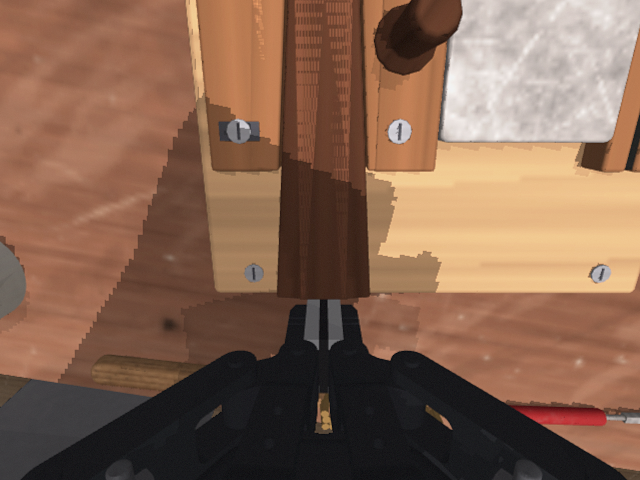

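servo_tool:
  series:
    - [[0,-0.04,0,0,0,0,-1],[0,-0.08,0,0,0,0,-1],[0,-0.12,0,0,0,0,-1],[0,-0.16,0,0,0,0,-1],[0,-0.2,0,0,0,0,-1],[0,-0.24,0,0,0,0,-1],[0,-0.27,0,0,0,0,-1],[0,-0.27,0,0,0,0,-1]]

```text
clock: 18.38
tool_pos: [484.3, -254.3, 50.3]
orientation: [[0.189, -0.982, 0.0], [-0.982, -0.189, -0.0], [0.0, -0.0, -1.0]]
wrist_force: [-0.0, 0.1, -0.2]
width: -0.2
```

servo_tool:
  series:
    - [[0,-0.04,0,0,0,0,-1],[0,-0.08,0,0,0,0,-1],[0,-0.12,0,0,0,0,-1],[0,-0.16,0,0,0,0,-1],[0,-0.16,0,0,0,0,-1]]

```text
clock: 18.8
tool_pos: [489.2, -253.4, 50.2]
orientation: [[0.189, -0.982, 0.0], [-0.982, -0.189, -0.0], [0.0, -0.0, -1.0]]
wrist_force: [-0.0, -0.7, 0.0]
width: -0.2
```

servo_tool:
  series:
    - [[0,-0.04,0,0,0,0,-1],[0,-0.08,0,0,0,0,-1],[0,-0.1,0,0,0,0,-1],[0,-0.1,0,0,0,0,-1]]

```text
clock: 19.13
tool_pos: [491.9, -252.8, 50.2]
orientation: [[0.189, -0.982, 0.0], [-0.982, -0.189, -0.0], [0.0, -0.0, -1.0]]
wrist_force: [0.5, -0.3, -0.3]
width: -0.1
```

```bash
python3 - <<'E'
from h import *
st();im=shot('wrist','w21')
E
```

```text
t 19.13 pos [ 491.9 -252.8   50.2] yaw -79.08 z [ 0. -0. -1.] board [-63.6  47.8] F [ 0.47 -0.34 -0.28] w -0.1 J [ 27.  32.  -8. 114.   8.  34. -65.]
```

View pics/w21.png

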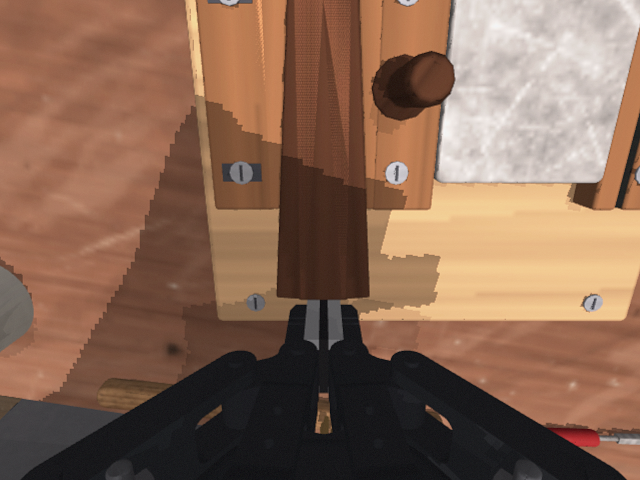

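servo_tool:
  series:
    - [[0,-0.04,0,0,0,0,-1],[0,-0.07,0,0,0,0,-1],[0,-0.07,0,0,0,0,-1]]

```text
clock: 19.43
tool_pos: [494.0, -252.4, 50.2]
orientation: [[0.189, -0.982, 0.0], [-0.982, -0.189, -0.0], [0.0, -0.0, -1.0]]
wrist_force: [-0.2, -0.8, 0.1]
width: 0.0
```

servo_tool:
  series:
    - [[0,-0.04,0,0,0,0,-1],[0,-0.07,0,0,0,0,-1],[0,-0.07,0,0,0,0,-1]]

```text
clock: 19.68
tool_pos: [496.1, -252.0, 50.2]
orientation: [[0.189, -0.982, 0.0], [-0.982, -0.189, 0.0], [0.0, -0.0, -1.0]]
wrist_force: [-0.1, -0.2, 0.4]
width: 0.2
```

servo_tool:
  series:
    - [[0,-0.04,0,0,0,0,-1],[0,-0.07,0,0,0,0,-1],[0,-0.07,0,0,0,0,-1]]

```text
clock: 19.93
tool_pos: [498.2, -251.6, 50.2]
orientation: [[0.189, -0.982, 0.0], [-0.982, -0.189, 0.0], [0.0, -0.0, -1.0]]
wrist_force: [0.3, 0.4, 0.4]
width: 0.1
```

servo_tool:
  series:
    - [[0,-0.04,0,0,0,0,-1],[0,-0.07,0,0,0,0,-1],[0,-0.07,0,0,0,0,-1]]

```text
clock: 20.18
tool_pos: [500.2, -251.2, 50.2]
orientation: [[0.189, -0.982, 0.0], [-0.982, -0.189, -0.0], [0.0, -0.0, -1.0]]
wrist_force: [0.8, -0.3, 0.2]
width: -0.1
```

servo_tool:
  series:
    - [[0,-0.04,0,0,0,0,-1],[0,-0.07,0,0,0,0,-1],[0,-0.07,0,0,0,0,-1]]

```text
clock: 20.43
tool_pos: [501.7, -251.0, 50.1]
orientation: [[0.189, -0.982, -0.001], [-0.982, -0.189, 0.0], [-0.0, 0.001, -1.0]]
wrist_force: [-1.2, -0.1, 1.3]
width: 0.1
```

```bash
python3 - <<'E'
from h import *
st();im=shot('wrist','w22')
E
```

```text
t 20.43 pos [ 501.7 -251.    50.1] yaw -79.1 z [-0.001  0.    -1.   ] board [-53.7  47.8] F [-1.18 -0.1   1.34] w 0.1 J [ 26.  33.  -8. 113.   8.  35. -66.]
```

View pics/w22.png

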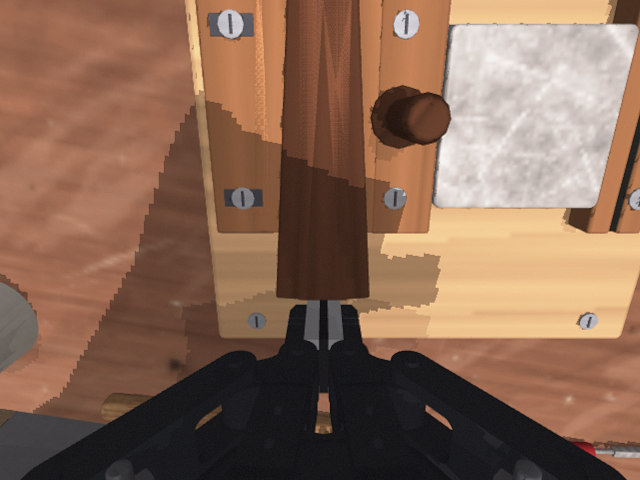

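servo_tool:
  series:
    - [[0,-0.03,0,0,0,0,-1],[0,-0.05,0,0,0,0,-1],[0,-0.05,0,0,0,0,-1]]

```text
clock: 20.73
tool_pos: [502.0, -251.0, 50.0]
orientation: [[0.188, -0.982, -0.003], [-0.982, -0.188, 0.0], [-0.001, 0.003, -1.0]]
wrist_force: [-5.3, -1.0, 3.5]
width: -0.3
```

servo_tool:
  series:
    - [[0,-0.03,0,0,0,0,-1],[0,-0.05,0,0,0,0,-1],[0,-0.05,0,0,0,0,-1]]

```text
clock: 20.98
tool_pos: [502.3, -250.9, 49.8]
orientation: [[0.188, -0.982, -0.005], [-0.982, -0.188, 0.0], [-0.001, 0.005, -1.0]]
wrist_force: [-7.7, -0.7, 6.1]
width: -0.0
```

servo_tool:
  series:
    - [[0,-0.03,0,0,0,0,-1],[0,-0.05,0,0,0,0,-1],[0,-0.05,0,0,0,0,-1]]

```text
clock: 21.23
tool_pos: [502.8, -250.9, 49.7]
orientation: [[0.187, -0.982, -0.007], [-0.982, -0.187, 0.0], [-0.001, 0.007, -1.0]]
wrist_force: [-11.1, -1.6, 6.8]
width: -0.0
```

servo_tool:
  series:
    - [[0,-0.03,0,0,0,0,-1],[0,-0.05,0,0,0,0,-1],[0,-0.05,0,0,0,0,-1]]

```text
clock: 21.48
tool_pos: [503.2, -250.9, 49.6]
orientation: [[0.187, -0.982, -0.009], [-0.982, -0.187, 0.0], [-0.002, 0.009, -1.0]]
wrist_force: [-12.7, -1.6, 8.8]
width: 0.0
```

servo_tool:
  series:
    - [[0,-0.02,0,0,0,0,-1],[0,-0.03,0,0,0,0,-1],[0,-0.03,0,0,0,0,-1]]

```text
clock: 21.73
tool_pos: [503.3, -250.8, 49.5]
orientation: [[0.187, -0.982, -0.01], [-0.982, -0.187, 0.0], [-0.002, 0.01, -1.0]]
wrist_force: [-13.6, -2.9, 10.3]
width: 0.2
```

servo_tool:
  series:
    - [[0,-0.02,0,0,0,0,-1],[0,-0.03,0,0,0,0,-1],[0,-0.03,0,0,0,0,-1],[0,-0.03,0,0,0,0,-1]]

```text
clock: 22.07
tool_pos: [503.6, -250.8, 49.4]
orientation: [[0.186, -0.982, -0.011], [-0.982, -0.186, 0.0], [-0.002, 0.011, -1.0]]
wrist_force: [-14.4, -2.2, 11.5]
width: 0.5
```

```bash
python3 - <<'E'
from h import *
st();im=shot('wrist','w23');st()
E
```

```text
t 22.07 pos [ 503.6 -250.8   49.4] yaw -79.25 z [-0.011  0.    -1.   ] board [-51.8  47.6] F [-14.44  -2.25  11.47] w 0.5 J [ 26.  33.  -8. 112.   8.  36. -66.]
t 22.12 pos [ 503.6 -250.9   49.4] yaw -79.26 z [-0.011  0.    -1.   ] board [-51.8  47.6] F [-15.4   -2.46  11.1 ] w -0.0 J [ 26.  33.  -8. 112.   8.  36. -66.]
```

View pics/w23.png

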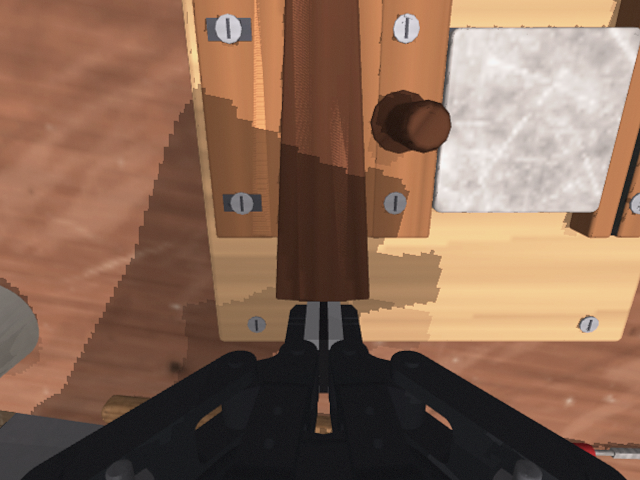

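servo_tool:
  series:
    - [[0,0.1,0,0,0,0,-1],[0,0.2,0,0,0,0,-1],[0,0.3,0,0,0,0,-1],[0,0.45,0,0,0,0,-1],[0,0.6,0,0,0,0,-1],[0,0.6,0,0,0,0,-1],[0,0.6,0,0,0,0,-1]]

```text
clock: 22.7
tool_pos: [492.0, -252.9, 50.3]
orientation: [[0.189, -0.982, 0.0], [-0.982, -0.189, -0.0], [0.0, -0.0, -1.0]]
wrist_force: [-0.1, 0.7, 0.6]
width: 0.0
```

```bash
python3 - <<'E'
from h import *
st();im=shot('wrist','w24');st()
E
```

```text
t 22.7 pos [ 492.  -252.9   50.3] yaw -79.11 z [ 0. -0. -1.] board [-63.5  47.7] F [-0.14  0.69  0.59] w 0.0 J [ 27.  32.  -8. 114.   8.  34. -65.]
t 22.75 pos [ 492.3 -252.8   50.4] yaw -79.1 z [ 0.001 -0.    -1.   ] board [-63.2  47.7] F [-0.28  0.21 -0.01] w 0.1 J [ 27.  32.  -8. 114.   8.  34. -65.]
```

View pics/w24.png

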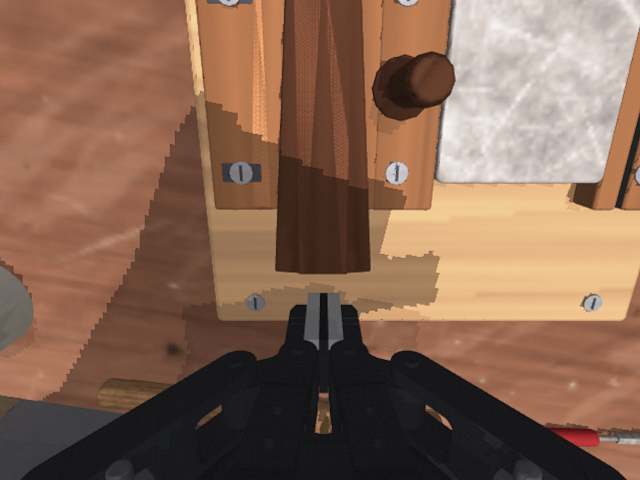

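servo_tool:
  series:
    - [[0,-0.1,0,0,0,0,-1],[0,-0.2,0,0,0,0,-1],[0,-0.28,0,0,0,0,-1],[0,-0.34,0,0,0,0,-1],[0,-0.4,0,0,0,0,-1],[0,-0.45,0,0,0,0,-1],[0,-0.5,0,0,0,0,-1],[0,-0.5,0,0,0,0,-1]]

```text
clock: 23.42
tool_pos: [503.4, -250.6, 49.6]
orientation: [[0.188, -0.982, -0.007], [-0.982, -0.188, 0.0], [-0.002, 0.007, -1.0]]
wrist_force: [-8.8, -0.3, 6.0]
width: 0.1
```

servo_tool:
  series:
    - [[0,-0.03,0,0,0,0,-1],[0,-0.06,0,0,0,0,-1],[0,-0.06,0,0,0,0,-1]]

```text
clock: 23.67
tool_pos: [503.5, -250.6, 49.4]
orientation: [[0.187, -0.982, -0.01], [-0.982, -0.187, 0.0], [-0.002, 0.009, -1.0]]
wrist_force: [-12.7, -1.9, 8.1]
width: 0.6
```

servo_tool:
  series:
    - [[0,-0.02,0,0,0,0,-1],[0,-0.05,0,0,0,0,-1],[0,-0.05,0,0,0,0,-1],[0,-0.05,0,0,0,0,-1]]

```text
clock: 24.0
tool_pos: [503.6, -250.6, 49.2]
orientation: [[0.186, -0.982, -0.012], [-0.982, -0.186, 0.0], [-0.003, 0.012, -1.0]]
wrist_force: [-14.3, -2.8, 10.2]
width: -0.1
```

servo_tool:
  series:
    - [[0,0.1,0,0,0,0,-1],[0,0.2,0,0,0,0,-1],[0,0.35,0,0,0,0,-1],[0,0.6,0,0,0,0,-1],[0,0.6,0,0,0,0,-1],[0,0.6,-1,0,0,0,-1],[0,0.6,-2,0,0,0,-1],[0,0.6,-3,0,0,0,-1],[0,0.6,-3.6,0,0,0,-1],[0,0.6,-3.6,0,0,0,-1]]

```text
clock: 24.83
tool_pos: [495.1, -253.7, 162.7]
orientation: [[0.189, -0.982, 0.008], [-0.982, -0.189, -0.003], [0.005, -0.007, -1.0]]
wrist_force: [0.4, -0.5, -0.5]
width: 0.0
```

```bash
python3 - <<'E'
from h import *
capture('wrist');capture('wrist');st();im=shot('wrist','w25');st()
E
```

```text
t 24.93 pos [ 492.7 -252.9  158.8] yaw -79.09 z [ 0.002 -0.001 -1.   ] board [-62.8  47.6] F [-0.09  0.41  0.49] w -0.0 J [ 28.  23.  -9. 111.   5.  47. -63.]
t 24.98 pos [ 492.  -252.6  157.8] yaw -79.09 z [-0.  0. -1.] board [-63.5  48. ] F [ 0.34  0.4  -0.23] w -0.0 J [ 28.  23.  -9. 111.   5.  47. -63.]
```

View pics/w25.png

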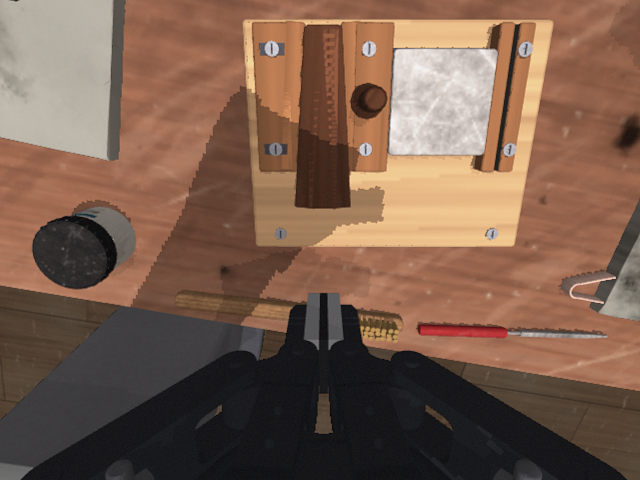

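```bash
python3 - <<'E'
from h import *
s=dict(telemetry.get_state());s['tool_pos']=np.array([492.4,-252.7,158.4])
w=[w2b(onz('wrist',q,36,s)) for q in [(307,26),(342,26),(350,207),(296,207)]]
for x in w: print(x.round(1))
o,t,r=fit2([(55,11),(55,-11),(-55,-19),(-55,19)],w);print('wedge',o,t)
for q in [(391,50),(497,50),(489,156),(391,156)]: print('block',w2b(onz('wrist',q,28,s)).round(1))
print('stop',w2b(onz('wrist',(483,169),26,s)).round(1),'jaw',w2b(onz('wrist',(387,170),26,s)).round(1))
print(s['wrist_force'].round(2),s['clock'])
E
```

```text
[66.6 57.4]
[66.6 37.2]
[-40.7  30. ]
[-40.7  66.2]
wedge [12.96390091 47.70799354] -0.4103952412199558
block [55.3  6.8]
block [ 55.4 -57.6]
block [ -7.9 -61.9]
block [-7.9  3.1]
stop [-16.8 -60. ] jaw [-17.4   4.9]
[ 0.34  0.4  -0.23] 24.9833
```

```bash
python3 - <<'E'
from h import *
im=cv2.imread('pics/w25.png');cv2.imwrite('pics/w25z.png',cv2.resize(im[10:220,240:560],None,fx=2.5,fy=2.5,interpolation=cv2.INTER_CUBIC))
shot('scene','s25')
im=cv2.imread('pics/s25.png');cv2.imwrite('pics/s25z.png',cv2.resize(im[180:300,280:460],None,fx=4.4,fy=4.4,interpolation=cv2.INTER_CUBIC))
E
```

```text
(no output)
```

View pics/w25z.png

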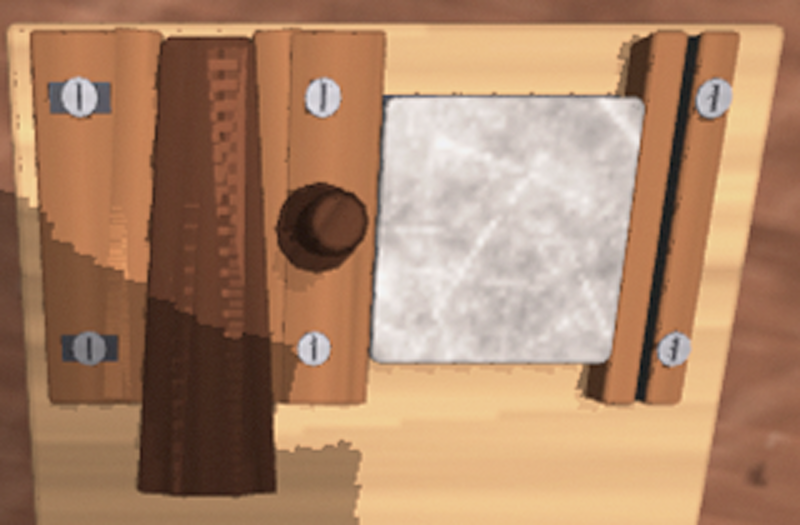

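View pics/s25z.png

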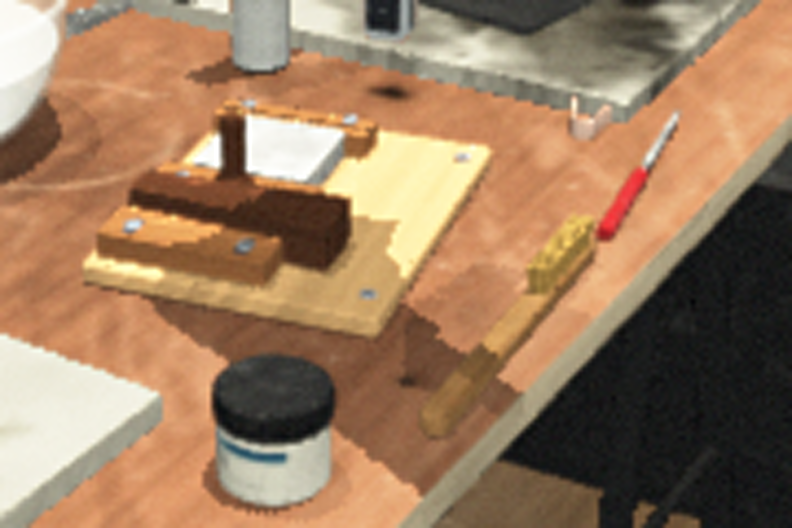

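```bash
python3 -c "
from plant import arm,telemetry
print(telemetry.get_state()['wrist_force'],telemetry.get_state()['clock']);print(arm.sign_off())"
```

```text
[-0.04814906 -0.7178875   0.20842325] 25.0333
the job is handed in; nothing more can be done
None
```

The block is clamped against the stop and the wedge is jammed in the gap behind the jaw. I handed the job in at 25.0 s.

**What I did**
- I pushed the jaw up by its knob with one finger of the half-open gripper, to about 15 N horizontally, until the block met the stop.
- I laid the wedge flat with its thin end in the mouth and let go. The brush left too little room behind the butt end, so I gripped the wedge again and slid it 20 mm further in.
- I then tapped it in with shut fingers to about 15 N. A second tap of about 14.5 N moved it by only about 0.2 mm. The total finger force, including a downward part of about 11 N, stayed below 20 N.

**Last checks**
- **Wedge:** the final pictures put its centre at about board x +13 mm, y 47.7 mm, turned 0.4° and lying flat. It did not move when I let go.
- **Block and jaw:** the block is flush with both the jaw and the stop.
- **Robot and bystanders:** the arm is clear, with wrist force about zero. The pot, brush and file look undisturbed in the pictures, but I did not measure their positions.
- **Camera disagreement:** the block corners computed from the last picture came out up to about 4 mm inconsistent, hinting at a slight turn of the block. In the enlarged picture its edges run parallel to the jaw and stop, so I put this down to a calibration or scale error.
- **Not measured:** the force of the jaw on the block can't be read directly. I judged it from the pushing force and from the wedge holding.

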